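# Book slide boxes into the scanner dock

## Task

First seat the empty caddy fully home on the two pegs of the black scanner dock. Then stand every slide box on the bench upright on its short end on the caddy's plate, and roll the three thumbwheels of the code setter, from left to right as seen from the robot, to batch code 1-8-2, each digit squarely at the index marks; the code may be set at any time. Leave the bottles, jar, tip box and timer where they are.

Things in the scene. Friction and masses are not known exactly. Their poses are not given: they have to be found in the camera images.
- dock: Scanner loading base, a fixed black block 130 (x) x 204 (y) x 24 mm with a green strip on the side facing the robot; origin at the centre of its underside, z up. Two steel alignment pegs, 10 mm diameter, 14 mm tall with tapered tips, stand on its top at (x, y) = (+44, +80) and (-44, -80) mm in its frame. Its place and heading vary from start to start.
- dock_seat (a point): Centre of the dock's top face (24 mm above the bench): where the centre of the caddy's underside belongs when it is seated.
- caddy: Carrying caddy, about 0.3 kg: aluminium plate 122 (x) x 196 (y) x 10 mm, origin at the centre of its underside, z up. 13 mm through holes at (x, y) = (+44, +80) and (-44, -80) mm fit the dock's pegs (also when turned by half a turn). A blue lip round the edge, 4 mm wide, rises 5 mm above the plate. Seated, it lies flat and the peg tips show 4 mm above the plate.
- caddy_plate (a point): Centre of the top of the caddy's plate, 10 mm above its underside, under the fin. Boxes stand on the plate either side of the fin, box centres at y up to about +/-80 mm; keep a box's foot off the two peg tips.
- caddy_grip (a point): Grip point of the caddy's fin handle, on its centre line 80 mm above the underside. The fin is blue with a black grip, 14 mm thick (y), 50 mm long (x), its top 95 mm above the underside.
- setter: Fixed white code setter, base 94 (x) x 208 (y) x 30 mm; origin at the centre of its underside, x points away from the robot, z up. Three thumbwheels stand side by side on one steel axle (8 mm diameter) along its y axis, held by a grey cheek at each end (inner faces at y = +/-92 mm, tops 64 mm up) with a red index mark. Its place and heading vary.
- axis_left (a point): Centre of the left thumbwheel as seen from the robot (y = +52 mm in the setter's frame), on the axle, 48 mm above the bench. White wheel of 32 mm radius and 16 mm thickness (along the axle), its top 80 mm above the bench; faces are flat and free to pinch above the 30 mm high base; 36 mm clear between neighbouring wheels.
- wheel_left (a joint): Angle of the left thumbwheel, rad: digit x 0.6283. The digit facing straight up, at the red index marks, is the one set; digits 0 to 9 on the tread read right way up from the robot. The value grows when the wheel's top is rolled away from the robot (+x of the setter). Stops just below 0 and past 9, no wrap. Light friction (0.04 N m); it stays where left.
- axis_middle (a point): Centre of the middle thumbwheel as seen from the robot (y = 0 mm in the setter's frame), on the axle, 48 mm above the bench. White wheel of 32 mm radius and 16 mm thickness (along the axle), its top 80 mm above the bench; faces are flat and free to pinch above the 30 mm high base; 36 mm clear between neighbouring wheels.
- wheel_middle (a joint): Angle of the middle thumbwheel, rad: digit x 0.6283. The digit facing straight up, at the red index marks, is the one set; digits 0 to 9 on the tread read right way up from the robot. The value grows when the wheel's top is rolled away from the robot (+x of the setter). Stops just below 0 and past 9, no wrap. Light friction (0.04 N m); it stays where left.
- axis_right (a point): Centre of the right thumbwheel as seen from the robot (y = -52 mm in the setter's frame), on the axle, 48 mm above the bench. White wheel of 32 mm radius and 16 mm thickness (along the axle), its top 80 mm above the bench; faces are flat and free to pinch above the 30 mm high base; 36 mm clear between neighbouring wheels.
- wheel_right (a joint): Angle of the right thumbwheel, rad: digit x 0.6283. The digit facing straight up, at the red index marks, is the one set; digits 0 to 9 on the tread read right way up from the robot. The value grows when the wheel's top is rolled away from the robot (+x of the setter). Stops just below 0 and past 9, no wrap. Light friction (0.04 N m); it stays where left.
- box_1: Blue plastic slide box, 84 (x) x 58 (y) x 26 (z) mm, about 80 g, origin at its centre; starts lying flat on the bench. Stood on its short end its x axis is vertical (either end down), its centre 42 mm above what it stands on. May be absent.
- box_2: Green plastic slide box, 84 (x) x 58 (y) x 26 (z) mm, about 80 g, origin at its centre; starts lying flat on the bench. Stood on its short end its x axis is vertical (either end down), its centre 42 mm above what it stands on. May be absent.
- box_3: Yellow plastic slide box, 84 (x) x 58 (y) x 26 (z) mm, about 80 g, origin at its centre; starts lying flat on the bench. Stood on its short end its x axis is vertical (either end down), its centre 42 mm above what it stands on. May be absent.
- box_4: Red plastic slide box, 84 (x) x 58 (y) x 26 (z) mm, about 80 g, origin at its centre; starts lying flat on the bench. Stood on its short end its x axis is vertical (either end down), its centre 42 mm above what it stands on. May be absent.
- reagent_bottle: Bystander, loose: clear glass bottle with red cap, 48 mm across, 95 mm tall; origin at the centre of its underside. Leave it alone.
- amber_bottle: Bystander, loose: amber bottle with white cap, 54 mm across, 110 mm tall; origin at the centre of its underside. Leave it alone.
- specimen_jar: Bystander, loose: clear jar with black lid, 60 mm across, 75 mm tall; origin at the centre of its underside. Leave it alone.
- stain_bottle: Bystander, loose: small amber bottle with blue cap, 36 mm across, 65 mm tall; origin at the centre of its underside. Leave it alone.
- tip_box: Bystander, loose: pipette-tip box, clear with orange lid, 85 x 120 x 59 mm; origin at the centre of its underside. Leave it alone.
- timer: Bystander, loose: flat white bench timer, 60 x 60 x 22 mm; origin at the centre of its underside. Leave it alone.

How it is judged:
By the outcome, as a careful person would: the job done as asked, in the order asked, and still so for the second after the job is handed in, with the robot touching nothing.
Of box_1, box_2, box_3, box_4 only 2 to 3 are there at a start; the rules pass over those that are not, and their reading is None.
At some moment in a run one of box_1, box_2, box_3, box_4 may be knocked a few centimetres aside while the robot is not near it.
Once in a run the grip may slacken for a moment while it holds something.
It also fails if it takes over 210 s, if anything falls off the work surface, if the arm or the gripper's body presses on something with over 40 N, if the wrist force passes 120 N, or if a joint passes its speed limit or range.

## Robot

A 6-joint arm with a two-finger parallel gripper is mounted at the origin on the work surface. World frame = base frame: x ahead of the robot, y to its left, z up, the work surface at z = 0. Lengths are in mm, angles in rad, forces in N, time in s.
With the tool pointing down it reaches from about 325 to 750 mm from the base axis. Payload 7.6 kg.
Tool frame: the origin (TCP) lies midway between the tips of the shut fingers; the grasp point (between the pads) lies bot.grip_point_offset behind it (bot.grip_point_offset is the distance from the TCP to the grasp point, in mm); z points along the fingers, y is the line along which they close (so a half turn about z gives the same grasp; the last joint's range is limited). The gripper opens to 85 mm and grips with 20 to 120 N. Pads are 22 mm wide; open, the fingers measure 114 mm over their backs; the gripper's body (76 mm by 85 mm) begins 54 mm behind the grasp point. The pads swing forward as they close: fully open they stand 13 mm farther back than shut.
Start: joints at [1.203, 0.052, 1.401, -0, 1.689, -0.07], TCP at [154.028, 501.918, 231.323] pointing down, gripper open.
Joint ranges: [-2.9, 2.9], [-0.91, 2.17], [0.12, 2.37], [-1.06, 4.2], [0.26, 2.73], [-2.93, 2.93]. Speed limits (rad/s): [2.57, 2.57, 3.01, 3.14, 3.14, 3.14].

## Interface

Orientations are given as a unit quaternion [w, x, y, z].
In Python, from station import bot gives the robot as it stands.
- The arm moves only by the tool move_arm, never from a script. Its arguments are lists of equal length, an entry for each row: "delta_pos": the shift along the tool's x, y, z in mm, a list of three; "rotation": the turn, a rotation vector about the tool's x, y, z in rad, a list of three. A call has 1 to 5 rows; each row shifts and turns the commanded pose from where the row before left it, along the tool's axes as they then stand; what a row does not reach is not made up. A row lasts 1/12 s, in which the tool goes at most 41.7 mm and 7.16 degrees, less where a joint would pass 70% of its speed; a pose out of reach is approached as far as the arm can. A call with a gripper value outside its range is refused whole. "jaw" is the finger opening in mm, from 0 to 85.4, set as the call begins (left out, the last holds). The fingers move at their own pace and stop on an object; the grip force is fixed at half the most. Time passes only in rows, so rows that do not move let the fingers close. It gives the time, the measured TCP pose, the force, the opening and the grip force at its end, in the units of the state.
- bot.get_state(): the state, without advancing time (a new reading comes with each control period).
- bot.grab_frame(name): name is "scene" or "top" or "wrist"; returns a dict with "frame" (400x640x3 uint8, red, green, blue), "z_map" (400x640 float32, mm along the optical axis (not along the pixel's ray), 0 where there is no reading), "camera_matrix" (3x3 intrinsics, pixels), "eye" and "orientation" of the camera in the world; the wrist camera has in their place "mount" (4x4, takes a point from camera to tool coordinates, whose origin is the TCP and whose axes are the flange's). Camera axes: x right, y down, z forward; pixel columns grow to the right and rows downward; lengths in mm; the calibration is good to about 2 mm. A picture is of the moment at which its call begins: read the wrist's pose just before it.
- bot.job_done(): hands the job in; it is judged then, once.
The state is a dict: "time": time; "joint_pos": joint angles; "dq": joint speeds; "tau": joint torques, N m; "position": TCP position; "tool_rot": TCP orientation; "contact_force": force on the tool from outside, world axes, zero at the start; "wrist_torque": the same for the moment, N m; "opening": finger opening in mm; "grasp_force": force on a finger pad.
Only numpy, scipy, OpenCV 4.12 (cv2) and the standard library are available. Lean on these libraries where they do the work, as an engineer would, in place of code of your own. Each camera call takes 0.05 s, during which the arm holds its last target. There are 200 camera calls.

## Working session

There is one attempt and no reset: what is moved stays moved. The work goes in short steps, Python scripts to look and compute and a tool call to move; the robot and the scene stay as the last step left them, time stands still between calls to the robot, and variables do not carry over. Pictures are saved under pics/ and viewed, at most 14 in all, crops included, and the job is handed in when it is done.

Besides the shell and the picture viewer there is one more tool, called after "Request:" in YAML: its name, and indented under it one key for each argument. move_arm: Moves the arm, as the interface text tells. Its arguments: {"type":"object","properties":{"delta_pos":{"type":"array"},"rotation":{"type":"array"},"jaw":{"type":"number"}},"required":["delta_pos","rotation"]}

```bash
mkdir -p pics
cat > h.py <<'E'
import numpy as np, cv2
from station import bot
from scipy.spatial.transform import Rotation as R
def rq(q): return R.from_quat([q[1],q[2],q[3],q[0]])
def look(name):
    s=bot.get_state(); f=bot.grab_frame(name)
    if 'mount' in f:
        M=np.array(f['mount']); T=np.eye(4); T[:3,:3]=rq(s['tool_rot']).as_matrix(); T[:3,3]=s['position']; f['T']=T@M
    else:
        T=np.eye(4); o=np.array(f['orientation']); T[:3,:3]=o if o.shape==(3,3) else rq(o).as_matrix(); T[:3,3]=f['eye']; f['T']=T
    return f
def cloud(f):
    K=np.array(f['camera_matrix']); z=f['z_map']; v,u=np.mgrid[:z.shape[0],:z.shape[1]]
    p=np.stack([(u-K[0,2])/K[0,0]*z,(v-K[1,2])/K[1,1]*z,z],-1)
    w=p@f['T'][:3,:3].T+f['T'][:3,3]; w[z==0]=np.nan; return w
def ray(f,u,v,h):
    K=np.array(f['camera_matrix']); d=f['T'][:3,:3]@[(u-K[0,2])/K[0,0],(v-K[1,2])/K[1,1],1]; o=f['T'][:3,3]
    return o+d*(h-o[2])/d[2]
def save(f,n): cv2.imwrite('pics/'+n,f['frame'][:,:,::-1])
E
python3 - <<'E'
from h import *
import pickle
s=bot.get_state(); print(s, bot.grip_point_offset)
for n in ('scene','top','wrist'):
    f=look(n); save(f,n+'0.png'); pickle.dump(f,open(n+'0.pkl','wb')); print(n,f['T'].round(3).tolist(),np.array(f['camera_matrix']).round(1).tolist())
E
```

```text
{'time': 0.0, 'joint_pos': array([ 1.20266871e+00,  5.28076493e-02,  1.40171065e+00, -1.27005191e-05,
        1.68861275e+00, -7.03053469e-02]), 'dq': array([ 0.00083209,  0.00074934, -0.00140165,  0.00175143, -0.00181205,
       -0.00069832]), 'tau': array([-8.82071545e-04, -3.81655204e+01, -3.60191631e+01, -8.44428178e-05,
        6.07203576e-03,  5.31018190e-05]), 'position': array([153.9313539 , 501.61248622, 230.49477854]), 'tool_rot': array([-1.61117582e-04,  1.48362097e-01,  9.88932807e-01, -7.52160598e-04]), 'contact_force': array([ 0.73089002,  0.20329849, -0.34058129]), 'wrist_torque': array([ 0.02222661, -0.02499925, -0.02070346]), 'grasp_force': 0.0, 'opening': 85.48537684750079} 18.700000000000003
scene [[-0.82, 0.332, -0.466, 1186.058], [0.572, 0.472, -0.67, 859.234], [-0.003, -0.817, -0.577, 865.09], [0.0, 0.0, 0.0, 1.0]] [[478.4, 0.0, 314.6], [0.0, 478.4, 211.0], [0.0, 0.0, 1.0]]
top [[0.007, -0.991, 0.131, 407.967], [-1.0, -0.007, 0.002, -51.203], [-0.001, -0.131, -0.991, 1021.295], [0.0, 0.0, 0.0, 1.0]] [[370.0, 0.0, 319.9], [0.0, 370.0, 201.5], [0.0, 0.0, 1.0]]
wrist [[0.293, 0.918, 0.266, 85.735], [0.956, -0.281, -0.083, 521.969], [-0.002, 0.279, -0.96, 373.725], [0.0, 0.0, 0.0, 1.0]] [[322.2, 0.0, 318.6], [0.0, 322.2, 201.6], [0.0, 0.0, 1.0]]
```

View pics/top0.png

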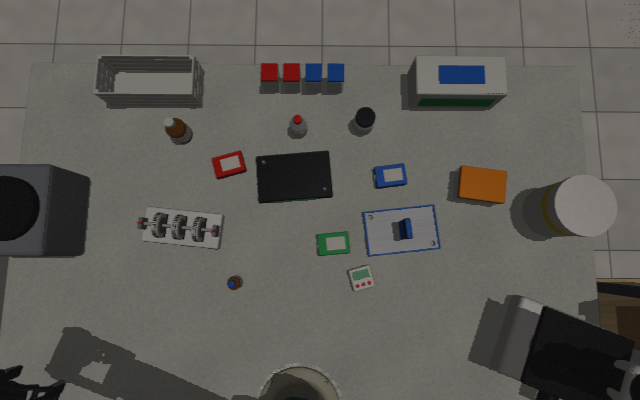

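View pics/scene0.png

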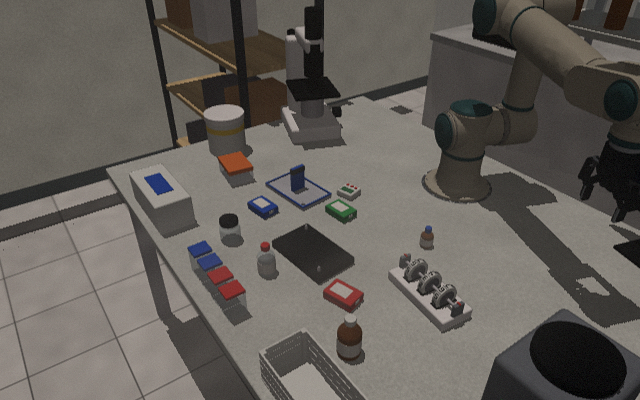

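Top view: setter at (182,228), red box (229,165), dock (294,177) with pegs near (264,161) and (324,189), green box (333,243), blue box (390,176), caddy (401,230) with fin at (404,229). There is no yellow box. The scene view agrees.

```bash
cat >> h.py <<'E'
def rect(f,mask,h):
    "min-area rect of the largest blob, cast onto plane h: centre, sizes, yaw of long side"
    mask=mask.astype(np.uint8)
    c=max(cv2.findContours(mask,cv2.RETR_EXTERNAL,cv2.CHAIN_APPROX_NONE)[0],key=cv2.contourArea)
    p=np.array([ray(f,u,v,h)[:2] for u,v in c[:,0]],np.float32)
    (cx,cy),(w,l),a=cv2.minAreaRect(p); a=np.radians(a)
    if w<l: w,l,a=l,w,a+np.pi/2
    a=(a+np.pi/2)%np.pi-np.pi/2
    return np.round([cx,cy,w,l],1),round(float(a),3)
def near(f,W,x,y,r): return (np.hypot(W[...,0]-x,W[...,1]-y)<r)
E
python3 - <<'E'
from h import *
import pickle
f=pickle.load(open('top0.pkl','rb')); W=cloud(f); I=f['frame'].astype(int); r,g,b=I[...,0],I[...,1],I[...,2]
Z=W[...,2]
for n,(u,v) in dict(setter=(182,228),red=(229,165),dock=(294,177),green=(333,243),blue=(390,176),caddy=(385,240)).items():
    print(n,W[v,u].round(0), I[v,u])
def at(u,v,rad): return near(f,W,*W[v,u,:2],rad)
print('red',rect(f,at(229,165,60)&(Z>13)&(Z<60),26))
print('green',rect(f,at(333,243,60)&(Z>13),26))
print('blue',rect(f,at(390,176,60)&(Z>13),26))
print('dock',rect(f,at(294,177,135)&(Z>15)&(Z<34)&(r+g+b<150),24))
print('caddy',rect(f,at(400,232,125)&(Z>5)&(Z<25),15))
m=at(402,235,50)&(Z>50); print('fin',rect(f,m,95),np.nanmax(Z[m]))
print('setter',rect(f,at(182,228,125)&(Z>18)&(Z<45),30))
for n,(u,v) in dict(amber=(176,125),reag=(297,122),jar=(365,118),stain=(234,282),tip=(483,184),timer=(361,278)).items(): print(n,W[v,u].round(0))
f=pickle.load(open('wrist0.pkl','rb')); print(np.array(f['mount']).round(3).tolist())
E
```

```text
setter [464. 312.  52.] [79 76 76]
red [639. 201.  30.] [127 121 114]
dock [607.  22.  25.] [24 23 25]
green [428. -85.  28.] [124 119 112]
blue [ 611. -240.   28.] [124 120 113]
caddy [ 438. -226.   14.] [115 113 114]
red (array([641.7, 204.8,  86.7,  61.8]), -1.278)
green (array([427.9, -83.7,  84.7,  57.9]), -1.464)
blue (array([ 614. , -238.6,   87.2,   59.3]), -1.43)
dock (array([609.5,  23.9, 202.3, 131.1]), -1.481)
caddy (array([ 466.8, -269. ,  197.6,  125.7]), -1.457)
fin (array([ 465.2, -264.8,   51.3,   24.4]), 0.108) 99.99197682542615
setter (array([467.5, 320.1, 211.4,  93.7]), 1.473)
amber [731. 329.  89.]
reag [738.  12.  97.]
jar [ 757. -167.   78.]
stain [327. 168.  63.]
tip [ 585. -479.   60.]
timer [ 337. -159.   23.]
[[0.0, -0.96, -0.279, 71.172], [1.0, 0.0, -0.0, -0.778], [0.0, -0.279, 0.96, -143.17], [0.0, 0.0, 0.0, 1.0]]
```

View pics/wrist0.png

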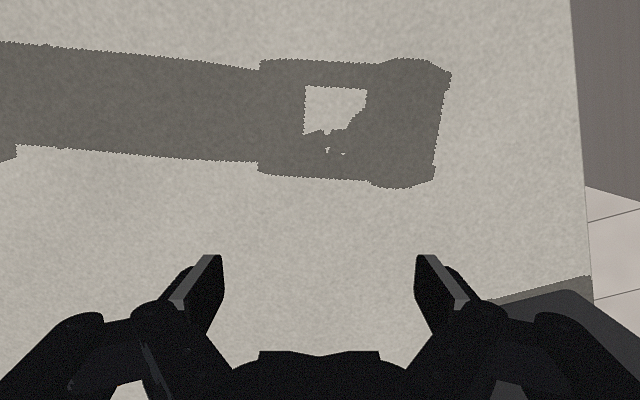

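Request:
move_arm:
  delta_pos:
    - [-38,-9,0]
    - [-38,-9,0]
    - [-38,-9,0]
    - [-38,-9,0]
    - [-38,-9,0]
  rotation:
    - [0,0,0]
    - [0,0,0]
    - [0,0,0]
    - [0,0,0]
    - [0,0,0]

```text
time: 0.57
position: [323.7, 401.9, 231.1]
tool_rot: [-0.0, 0.148, 0.989, -0.0]
contact_force: [-0.2, 0.7, -0.5]
opening: 85.6
grasp_force: 0.0
```

Request:
move_arm:
  delta_pos:
    - [-38,-9,0]
    - [-38,-9,0]
    - [-38,-9,0]
    - [-38,-9,0]
    - [0,0,0]
  rotation:
    - [0,0,0]
    - [0,0,0]
    - [0,0,0]
    - [0,0,-0.1]
    - [0,0,-0.1]

```text
time: 0.98
position: [461.6, 320.0, 230.2]
tool_rot: [0.0, 0.05, 0.999, -0.001]
contact_force: [-0.3, 0.2, -0.9]
opening: 85.5
grasp_force: 0.0
```

```bash
cat >> h.py <<'E'
def st():
    s=bot.get_state(); r=rq(s['tool_rot']).as_matrix()
    print('t',round(s['time'],1),'pos',s['position'].round(1),'psi',np.arctan2(r[1,1],r[0,1]).round(3),'z',r[:,2].round(3),'F',s['contact_force'].round(1),'op',round(s['opening'],1),'g',round(s['grasp_force'],1),'q',s['joint_pos'].round(2))
    return s
def todo(x,y,z):
    "shift in tool axes to reach a world TCP point"
    s=bot.get_state(); return (rq(s['tool_rot']).as_matrix().T@(np.array([x,y,z])-s['position'])).round(1)
E
python3 - <<'E'
from h import *
st(); f=look('wrist'); save(f,'w1.png'); import pickle; pickle.dump(f,open('w1.pkl','wb'))
E
```

```text
t 1.0 pos [461.6 320.  230.2] psi 1.471 z [ 0.    -0.002 -1.   ] F [-0.3  0.2 -0.9] op 85.5 g 0.0 q [ 0.54  0.16  1.29 -0.    1.69 -0.93]
```

View pics/w1.png

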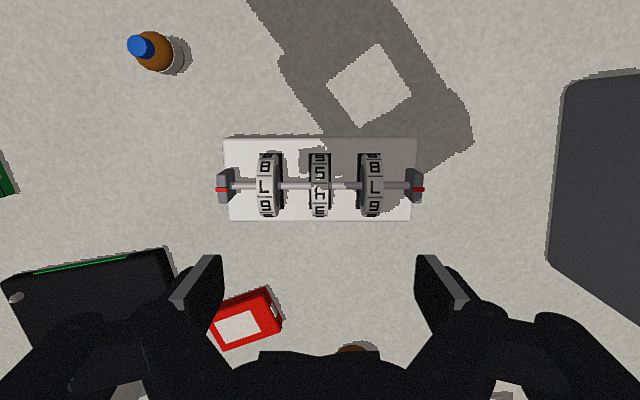

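Run:
```python
import cv2
a=cv2.imread('pics/w1.png')[120:235,205:435][::-1,::-1]
cv2.imwrite('pics/w1c.png',cv2.resize(a,None,fx=3.4,fy=3.4,interpolation=cv2.INTER_CUBIC))
```

```text
(no output)
```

View pics/w1c.png

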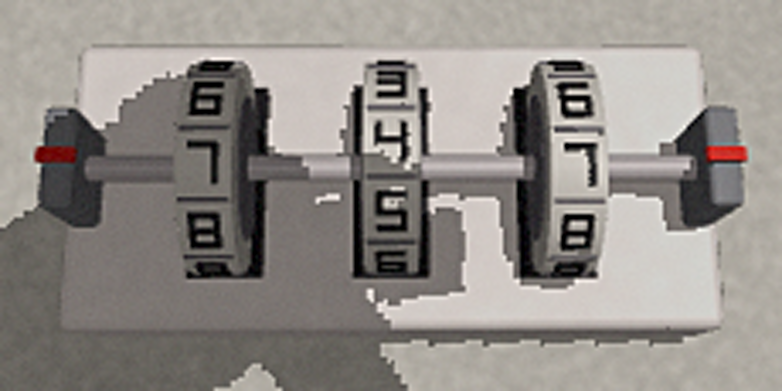

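Robot-side-up crop: left wheel reads 7, middle 4-ish between 4 and 5, right 7; index marks at row ~155. I'll measure wheel angles by unwrapping the divider lines.

```bash
cat >> h.py <<'E'
def proj(f,P):
    K=np.array(f['camera_matrix']); c=(np.asarray(P)-f['T'][:3,3])@f['T'][:3,:3]; return c[...,:2]/c[...,2:]*[K[0,0],K[1,1]]+K[:2,2]
def wheels(f,cx,cy,a):
    "angle of each wheel from the digit divider lines (dark across the whole tread)"
    g=cv2.cvtColor(f['frame'],cv2.COLOR_RGB2GRAY).astype(np.float32); X=np.array([np.cos(a),np.sin(a),0]); Y=np.array([-X[1],X[0],0])
    th=np.radians(np.arange(-60,60.1,.5)); w=np.linspace(-6.5,6.5,27); out={}
    for n,o in (('left',52),('middle',0),('right',-52)):
        P=np.array([cx,cy,48])+Y*(o+w[None,:,None])+32*(X*np.sin(th)[:,None,None]+[0,0,1]*np.cos(th)[:,None,None])
        uv=proj(f,P).astype(np.float32); s=cv2.remap(g,uv[...,0],uv[...,1],cv2.INTER_LINEAR)
        loc=cv2.blur(np.median(s,1)[:,None],(1,21)).ravel()
        sc=np.array([ (np.percentile(s,75,axis=1)/loc)])[0]
        # fold by 36 deg: offset of dividers
        ph=[np.mean(np.interp(np.radians([q-72,q-36,q,q+36,q+72])[np.abs([q-72,q-36,q,q+36,q+72])<=50],th,sc)) for q in np.arange(-18,18,.5)]
        k=int(np.argmin(ph)); q=-18+.5*k
        out[n]=(q+18 if q<=0 else q-18, round(float(min(ph)),2), s)
    return out   # forward tilt (deg) of the digit nearest the top
E
python3 - <<'E'
from h import *
import pickle
f=pickle.load(open('w1.pkl','rb')); W=cloud(f); Z=W[...,2]
m=near(f,W,467,320,118)&(Z>20)&(Z<95)&(f['frame'].max(2)>0)
p=W[near(f,W,467,320,118)&(Z>26)&(Z<34)][:,:2].astype(np.float32)
print(len(p),cv2.minAreaRect(p), np.nanmedian(W[near(f,W,467,320,118)&(Z>26)&(Z<34)][:,2]))
# axle and red marks
I=f['frame'].astype(int); rm=(I[...,0]>120)&(I[...,1]<60)&near(f,W,467,320,125)
n,l,s,c=cv2.connectedComponentsWithStats(rm.astype(np.uint8))
for i in range(1,n):
    if s[i,4]>10: print('red',c[i].round(1),s[i,4],W[l==i].mean(0).round(1), ray(f,*c[i],64).round(1))
q=W[near(f,W,467,320,118)&(Z>70)]; print('tops',Z[m].max(),[q[np.abs((q-[467,320,0])[:,1]-o)<20].mean(0).round(1) for o in (52,0,-52)])
E
```

```text
10592 ((466.1293029785156, 319.0574645996094), (208.0880889892578, 92.84716796875), 84.5247802734375) 30.5854319465289
red [221.  189.5] 44 [457.5 223.2  67.1] [458.2 222.2  64. ]
tops 82.67624220337592 [array([459.3, 373.8, 284.7]), array([449.7, 319.7, 294.4]), array([448.8, 265.6, 284.2])]
```

Run:
```python
from h import *
import pickle
f=pickle.load(open('w1.pkl','rb'))
for da in (0,):
  o=wheels(f,466.3,319.3,-0.0958); print({k:v[:2] for k,v in o.items()})
cv2.imwrite('pics/uw.png',cv2.resize(np.hstack([np.pad(v[2][::-1],((0,0),(3,3))) for v in o.values()]),None,fx=5,fy=2.4))
```

```text
{'left': (-9.0, 0.64), 'middle': (2.5, 0.63), 'right': (-10.0, 0.76)}[ WARN:0@0.203] global loadsave.cpp:1063 imwrite_ Unsupported depth image for selected encoder is fallbacked to CV_8U.
```

View pics/uw.png

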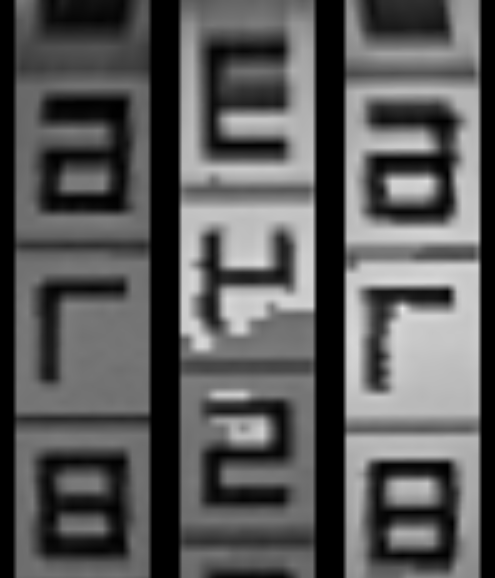

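Unwrapped strips (±60°, centre row 289): left digit 7 centre at row ~331 (−9°), middle digit 4 at ~278 (+2°), right digit 7 at ~341 (−10.5°). Left needs −207°, middle +142° and right −169.5°. I'll do these strokes now while the arm is here.

Request:
move_arm:
  delta_pos:
    - [-2,26,0]
    - [-2.5,26,0]
    - [0,0,35]
    - [0,0,35]
    - [0,0,35]
  rotation:
    - [0,0,0]
    - [0,0,0]
    - [0,0,0]
    - [0,0,0]
    - [0,0,0]
  jaw: 34

```text
time: 1.45
position: [466.0, 376.5, 125.2]
tool_rot: [0.0, 0.049, 0.999, 0.0]
contact_force: [0.3, -0.5, -0.5]
opening: 33.7
grasp_force: 0.0
```

Run:
```python
from h import *
st(); print(todo(471.2,371,57))
```

```text
t 1.4 pos [466.  376.5 125.2] psi 1.472 z [ 0.001  0.001 -1.   ] F [ 0.3 -0.5 -0.5] op 33.7 g 0.0 q [ 0.62  0.31  1.32  0.    1.51 -0.85]
[-5.7 -5.  68.1]
```

Request:
move_arm:
  delta_pos:
    - [-5.5,-5,0]
    - [0,0,23]
    - [0,0,23]
    - [0,0,22]
    - [0,0,0]
  rotation:
    - [0,0,0]
    - [0,0,0]
    - [0,0,0]
    - [0,0,0]
    - [0,0,0]
  jaw: 34

```text
time: 1.87
position: [470.1, 368.8, 55.3]
tool_rot: [-0.003, 0.049, 0.999, -0.002]
contact_force: [-0.3, -0.3, -1.1]
opening: 33.8
grasp_force: 0.0
```

Run:
```python
from h import *
st(); print(todo(471.2,371,57))
```

```text
t 1.9 pos [470.1 368.8  55.3] psi 1.472 z [-0.005 -0.004 -1.   ] F [-0.3 -0.3 -1.1] op 33.8 g 0.0 q [ 0.6   0.38  1.38  0.    1.39 -0.87]
[-0.9  2.3 -1.7]
```

Request:
move_arm:
  delta_pos:
    - [-1,1.5,-1]
    - [0,0,0]
    - [-1.1,0,0.07]
    - [-1.1,0,0.07]
    - [-1.1,0,0.07]
  rotation:
    - [0,0,0]
    - [0,0,0]
    - [0,0.122,0]
    - [0,0.122,0]
    - [0,0.122,0]
  jaw: 34

```text
time: 2.28
position: [477.4, 372.2, 63.3]
tool_rot: [-0.182, 0.047, 0.982, 0.011]
contact_force: [1.0, 0.4, -0.3]
opening: 33.9
grasp_force: 0.0
```

Request:
move_arm:
  delta_pos:
    - [-1.1,0,0.07]
    - [-1.1,0,0.07]
    - [0,0,0]
    - [0,0,0]
  rotation:
    - [0,0.122,0]
    - [0,0.122,0]
    - [0,0,0]
    - [0,0,0]

```text
time: 2.62
position: [479.1, 370.5, 56.9]
tool_rot: [-0.299, 0.047, 0.953, 0.015]
contact_force: [-0.0, -0.8, 0.2]
opening: 34.2
grasp_force: 0.0
```

```bash
cat >> h.py <<'E'
def axle(cx,cy,h=48):
    "axle point in tool axes, from the TCP (wanted 0,0,9), and tool tilt"
    s=bot.get_state(); r=rq(s['tool_rot']).as_matrix(); print('axle in tool',(r.T@(np.array([cx,cy,h])-s['position'])).round(1))
E
python3 - <<'E'
from h import *
st(); axle(471.2,371)
E
```

```text
t 2.6 pos [479.1 370.5  56.9] psi 1.472 z [-0.569  0.056 -0.82 ] F [-0.  -0.8  0.2] op 34.2 g 0.0 q [ 0.46  0.79  0.91  0.33  1.96 -0.97]
axle in tool [ 1.4 -0.2 11.8]
```

Request:
move_arm:
  delta_pos:
    - [1.4,0,2]
    - [0,0,0]
    - [0,0,0]
    - [0,0,0]
  rotation:
    - [0,0,0]
    - [0,0,0]
    - [0,0,0]
    - [0,0,0]
  jaw: 10

```text
time: 2.95
position: [476.0, 371.5, 59.5]
tool_rot: [-0.298, 0.046, 0.953, 0.015]
contact_force: [0.8, -2.7, 5.0]
opening: 14.8
grasp_force: 61.0
```

Request:
move_arm:
  delta_pos:
    - [1.2,0,0.07]
    - [1.2,0,0.07]
    - [1.2,0,0.07]
    - [1.2,0,0.07]
    - [1.2,0,0.07]
  rotation:
    - [0,-0.12,0]
    - [0,-0.12,0]
    - [0,-0.12,0]
    - [0,-0.12,0]
    - [0,-0.12,0]

```text
time: 3.37
position: [470.3, 371.7, 58.5]
tool_rot: [-0.001, 0.048, 0.999, 0.001]
contact_force: [10.8, 3.6, -21.4]
opening: 14.7
grasp_force: 59.8
```

Request:
move_arm:
  delta_pos:
    - [1.2,0,0.07]
    - [1.2,0,0.07]
    - [1.2,0,0.07]
    - [1.2,0,0.07]
    - [1.2,0,0.07]
  rotation:
    - [0,-0.12,0]
    - [0,-0.12,0]
    - [0,-0.12,0]
    - [0,-0.12,0]
    - [0,-0.12,0]

```text
time: 3.78
position: [464.4, 372.4, 55.6]
tool_rot: [0.293, 0.045, 0.955, -0.012]
contact_force: [47.3, 2.9, -40.8]
opening: 14.4
grasp_force: 59.0
```

Run:
```python
from h import *
st(); axle(471.2,371)
f=look('wrist'); save(f,'w2.png')
```

```text
t 3.8 pos [464.4 372.4  55.6] psi 1.477 z [ 0.559 -0.05  -0.828] F [ 47.3   2.9 -40.8] op 14.4 g 59.0 q [ 0.82  0.17  1.74 -0.59  0.93 -0.36]
axle in tool [-1.4 -0.8 10.2]
```

View pics/w2.png

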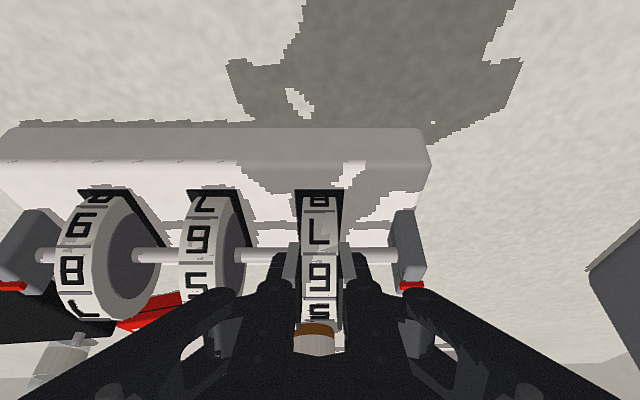

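The grip drove the wheel (left now shows 6/7 moving with the tool). The force pattern says the true axle is about 2 mm further in +x than I took it, so I'll correct for that.

Request:
move_arm:
  delta_pos:
    - [0,0,0]
    - [0,0,0]
    - [-1.2,0,0.07]
    - [-1.2,0,0.07]
    - [-1.2,0,0.07]
  rotation:
    - [0,0,0]
    - [0,0,0]
    - [0,0.12,0]
    - [0,0.12,0]
    - [0,0.12,0]
  jaw: 34

```text
time: 4.25
position: [467.3, 373.4, 60.8]
tool_rot: [0.113, 0.047, 0.993, -0.003]
contact_force: [0.5, 0.9, -0.5]
opening: 34.0
grasp_force: 0.0
```

Request:
move_arm:
  delta_pos:
    - [-1.2,0,0.07]
    - [-1.2,0,0.07]
    - [-1.2,0,0.07]
    - [-1.2,0,0.07]
    - [-1.2,0,0.07]
  rotation:
    - [0,0.12,0]
    - [0,0.12,0]
    - [0,0.12,0]
    - [0,0.12,0]
    - [0,0.12,0]

```text
time: 4.67
position: [474.5, 371.9, 60.6]
tool_rot: [-0.185, 0.047, 0.982, 0.011]
contact_force: [-0.3, -0.5, 0.4]
opening: 34.0
grasp_force: 0.0
```

Request:
move_arm:
  delta_pos:
    - [-1.2,0,0.07]
    - [-1.2,0,0.07]
    - [0,0,0]
    - [0,0,0]
    - [0,0,0]
  rotation:
    - [0,0.12,0]
    - [0,0.12,0]
    - [0,0,0]
    - [0,0,0]
    - [0,0,0]

```text
time: 5.08
position: [475.9, 371.6, 58.0]
tool_rot: [-0.298, 0.046, 0.953, 0.015]
contact_force: [-0.4, 0.4, 0.8]
opening: 34.1
grasp_force: 0.0
```

Run:
```python
from h import *
st(); axle(473.2,371.2,48.5)
```

```text
t 5.1 pos [475.9 371.6  58. ] psi 1.473 z [-0.567  0.057 -0.822] F [-0.4  0.4  0.8] op 34.1 g 0.0 q [ 0.46  0.78  0.92  0.33  1.95 -0.97]
axle in tool [-3.3 -0.7  9.3]
```

Request:
move_arm:
  delta_pos:
    - [-3.3,-0.5,0]
    - [0,0,0]
    - [0,0,0]
    - [0,0,0]
    - [0,0,0]
  rotation:
    - [0,0,0]
    - [0,0,0]
    - [0,0,0]
    - [0,0,0]
    - [0,0,0]
  jaw: 10

```text
time: 5.5
position: [478.9, 371.1, 57.3]
tool_rot: [-0.298, 0.046, 0.953, 0.016]
contact_force: [2.2, 1.4, 6.7]
opening: 14.8
grasp_force: 60.1
```

Request:
move_arm:
  delta_pos:
    - [1.14,0,0.07]
    - [1.14,0,0.07]
    - [1.14,0,0.07]
    - [1.14,0,0.07]
    - [1.14,0,0.07]
  rotation:
    - [0,-0.12,0]
    - [0,-0.12,0]
    - [0,-0.12,0]
    - [0,-0.12,0]
    - [0,-0.12,0]

```text
time: 5.92
position: [474.1, 371.4, 58.1]
tool_rot: [0.0, 0.048, 0.999, 0.002]
contact_force: [8.1, 3.5, -10.4]
opening: 15.1
grasp_force: 60.4
```

Request:
move_arm:
  delta_pos:
    - [1.14,0,0.07]
    - [1.14,0,0.07]
    - [1.14,0,0.07]
    - [1.14,0,0.07]
    - [1.14,0,0.07]
  rotation:
    - [0,-0.12,0]
    - [0,-0.12,0]
    - [0,-0.12,0]
    - [0,-0.12,0]
    - [0,-0.12,0]

```text
time: 6.33
position: [468.1, 372.1, 57.2]
tool_rot: [0.295, 0.046, 0.954, -0.012]
contact_force: [19.0, -6.2, -10.8]
opening: 14.7
grasp_force: 59.2
```

Request:
move_arm:
  delta_pos:
    - [0,0,0]
    - [0,0,0]
    - [-1.14,0,0.07]
    - [-1.14,0,0.07]
    - [-1.14,0,0.07]
  rotation:
    - [0,0,0]
    - [0,0,0]
    - [0,0.12,0]
    - [0,0.12,0]
    - [0,0.12,0]
  jaw: 34

```text
time: 6.75
position: [471.1, 372.8, 59.0]
tool_rot: [0.111, 0.047, 0.993, -0.002]
contact_force: [-0.3, -0.2, -0.5]
opening: 34.2
grasp_force: 0.0
```

Request:
move_arm:
  delta_pos:
    - [-1.14,0,0.07]
    - [-1.14,0,0.07]
    - [-1.14,0,0.07]
    - [-1.14,0,0.07]
    - [-1.14,0,0.07]
  rotation:
    - [0,0.12,0]
    - [0,0.12,0]
    - [0,0.12,0]
    - [0,0.12,0]
    - [0,0.12,0]

```text
time: 7.17
position: [478.2, 371.2, 59.2]
tool_rot: [-0.186, 0.046, 0.981, 0.013]
contact_force: [-0.0, -0.4, -0.3]
opening: 34.0
grasp_force: 0.0
```

Request:
move_arm:
  delta_pos:
    - [-1.14,0,0.07]
    - [-1.14,0,0.07]
    - [0,0,0]
    - [0,0,0]
    - [0,0,0]
  rotation:
    - [0,0.12,0]
    - [0,0.12,0]
    - [0,0,0]
    - [0,0,0]
    - [0,0,0]

```text
time: 7.58
position: [479.1, 370.7, 56.3]
tool_rot: [-0.299, 0.046, 0.953, 0.017]
contact_force: [-1.1, 1.3, 1.3]
opening: 34.4
grasp_force: 0.0
```

Run:
```python
from h import *
st(); axle(473.2,371.2,48.5)
```

```text
t 7.6 pos [479.1 370.7  56.3] psi 1.474 z [-0.568  0.059 -0.821] F [-1.1  1.3  1.3] op 34.4 g 0.0 q [ 0.46  0.79  0.91  0.33  1.96 -0.97]
axle in tool [ 0.4 -0.1  9.8]
```

Request:
move_arm:
  delta_pos:
    - [-0.6,0,0]
    - [0,0,0]
    - [0,0,0]
    - [0,0,0]
    - [0,0,0]
  rotation:
    - [0,0,0]
    - [0,0,0]
    - [0,0,0]
    - [0,0,0]
    - [0,0,0]
  jaw: 10

```text
time: 8.0
position: [479.3, 371.0, 57.3]
tool_rot: [-0.298, 0.046, 0.953, 0.016]
contact_force: [1.9, 0.4, 7.4]
opening: 14.8
grasp_force: 60.0
```

Request:
move_arm:
  delta_pos:
    - [1.14,0,0.07]
    - [1.14,0,0.07]
    - [1.14,0,0.07]
    - [1.14,0,0.07]
    - [1.14,0,0.07]
  rotation:
    - [0,-0.12,0]
    - [0,-0.12,0]
    - [0,-0.12,0]
    - [0,-0.12,0]
    - [0,-0.12,0]

```text
time: 8.42
position: [474.4, 371.5, 58.3]
tool_rot: [0.0, 0.048, 0.999, 0.002]
contact_force: [7.3, 1.7, -8.7]
opening: 14.8
grasp_force: 60.6
```

Request:
move_arm:
  delta_pos:
    - [1.14,0,0.07]
    - [1.14,0,0.07]
    - [1.14,0,0.07]
    - [1.14,0,0.07]
    - [1.14,0,0.07]
  rotation:
    - [0,-0.12,0]
    - [0,-0.12,0]
    - [0,-0.12,0]
    - [0,-0.12,0]
    - [0,-0.12,0]

```text
time: 8.83
position: [468.4, 372.2, 57.6]
tool_rot: [0.295, 0.046, 0.954, -0.012]
contact_force: [14.2, -8.9, -4.7]
opening: 14.9
grasp_force: 60.1
```

Request:
move_arm:
  delta_pos:
    - [0,0,0]
    - [0,0,0]
    - [0,0,-25]
    - [0,0,-25]
    - [0,-26,0]
  rotation:
    - [0,0,0]
    - [0,0,0]
    - [0,0,0]
    - [0,0,0]
    - [0,0,0]
  jaw: 34

```text
time: 9.25
position: [439.0, 352.8, 102.6]
tool_rot: [0.292, 0.046, 0.955, -0.009]
contact_force: [1.2, 0.6, 1.3]
opening: 33.9
grasp_force: 0.0
```

Request:
move_arm:
  delta_pos:
    - [0,-26,0]
    - [0,0,20]
    - [0,0,20]
    - [0,0,0]
    - [0,0,0]
  rotation:
    - [0,0,0]
    - [0,0,0]
    - [0,0,0]
    - [0,0,0]
    - [0,0,0]

```text
time: 9.67
position: [458.1, 319.7, 63.3]
tool_rot: [0.289, 0.048, 0.956, -0.014]
contact_force: [-0.1, 1.2, 0.7]
opening: 34.3
grasp_force: 0.0
```

Run:
```python
from h import *
st(); axle(469,319.4,48.5)
```

```text
t 9.7 pos [458.1 319.7  63.3] psi 1.471 z [ 0.551 -0.055 -0.832] F [-0.1  1.2  0.7] op 34.3 g 0.0 q [ 0.75  0.05  1.86 -0.56  0.91 -0.44]
axle in tool [-0.9  0.8 18.3]
```

Request:
move_arm:
  delta_pos:
    - [-0.9,0.8,8.5]
    - [0,0,0]
    - [0,0,0]
  rotation:
    - [0,0,0]
    - [0,0,0]
    - [0,0,0]
  jaw: 34

```text
time: 9.92
position: [463.3, 320.7, 56.8]
tool_rot: [0.29, 0.047, 0.956, -0.014]
contact_force: [0.8, 0.2, 0.2]
opening: 34.1
grasp_force: 0.0
```

Request:
move_arm:
  delta_pos:
    - [0,0,0]
    - [0,0,0]
    - [0,0,0]
    - [0,0,0]
  rotation:
    - [0,0,0]
    - [0,0,0]
    - [0,0,0]
    - [0,0,0]
  jaw: 10

```text
time: 10.25
position: [463.0, 320.5, 57.0]
tool_rot: [0.291, 0.047, 0.956, -0.014]
contact_force: [-4.5, -2.4, 4.9]
opening: 14.6
grasp_force: 59.0
```

Request:
move_arm:
  delta_pos:
    - [-1.2,0,0.07]
    - [-1.2,0,0.07]
    - [-1.2,0,0.07]
    - [-1.2,0,0.07]
    - [-1.2,0,0.07]
  rotation:
    - [0,0.124,0]
    - [0,0.124,0]
    - [0,0.124,0]
    - [0,0.124,0]
    - [0,0.124,0]

```text
time: 10.67
position: [468.5, 319.8, 58.2]
tool_rot: [-0.018, 0.048, 0.999, 0.002]
contact_force: [3.4, 0.2, -11.9]
opening: 14.6
grasp_force: 62.3
```

Request:
move_arm:
  delta_pos:
    - [-1.2,0,0.07]
    - [-1.2,0,0.07]
    - [-1.2,0,0.07]
    - [-1.2,0,0.07]
    - [-1.2,0,0.07]
  rotation:
    - [0,0.124,0]
    - [0,0.124,0]
    - [0,0.124,0]
    - [0,0.124,0]
    - [0,0.124,0]

```text
time: 11.08
position: [474.2, 319.2, 55.7]
tool_rot: [-0.322, 0.046, 0.946, 0.016]
contact_force: [-4.5, 4.9, -7.5]
opening: 14.8
grasp_force: 62.7
```

Request:
move_arm:
  delta_pos:
    - [0,0,0]
    - [0,0,0]
    - [1.2,0,0.07]
    - [1.2,0,0.07]
    - [1.2,0,0.07]
  rotation:
    - [0,0,0]
    - [0,0,0]
    - [0,-0.124,0]
    - [0,-0.124,0]
    - [0,-0.124,0]
  jaw: 34

```text
time: 11.5
position: [472.3, 320.0, 60.0]
tool_rot: [-0.132, 0.048, 0.99, 0.008]
contact_force: [0.2, 0.0, 0.1]
opening: 34.2
grasp_force: 0.0
```

Request:
move_arm:
  delta_pos:
    - [1.2,0,0.07]
    - [1.2,0,0.07]
    - [1.2,0,0.07]
    - [1.2,0,0.07]
    - [1.2,0,0.07]
  rotation:
    - [0,-0.124,0]
    - [0,-0.124,0]
    - [0,-0.124,0]
    - [0,-0.124,0]
    - [0,-0.124,0]

```text
time: 11.92
position: [465.6, 321.6, 62.0]
tool_rot: [0.177, 0.047, 0.983, -0.005]
contact_force: [0.0, -0.0, -0.8]
opening: 33.8
grasp_force: 0.0
```

Request:
move_arm:
  delta_pos:
    - [1.2,0,0.07]
    - [1.2,0,0.07]
    - [0,0,0]
    - [0,0,0]
    - [0,0,0]
  rotation:
    - [0,-0.124,0]
    - [0,-0.124,0]
    - [0,0,0]
    - [0,0,0]
    - [0,0,0]

```text
time: 12.33
position: [463.6, 321.4, 58.9]
tool_rot: [0.291, 0.047, 0.956, -0.012]
contact_force: [0.6, 0.1, 0.6]
opening: 34.1
grasp_force: 0.0
```

Run:
```python
from h import *
st(); axle(469,319.4,48.5)
```

```text
t 12.3 pos [463.6 321.4  58.9] psi 1.474 z [ 0.555 -0.051 -0.831] F [0.6 0.1 0.6] op 34.1 g 0.0 q [ 0.75  0.06  1.85 -0.56  0.89 -0.44]
axle in tool [ 1.2 -1.5 11.8]
```

Request:
move_arm:
  delta_pos:
    - [1.2,-1.2,2]
    - [0,0,0]
    - [0,0,0]
    - [0,0,0]
    - [0,0,0]
  rotation:
    - [0,0,0]
    - [0,0,0]
    - [0,0,0]
    - [0,0,0]
    - [0,0,0]
  jaw: 10

```text
time: 12.75
position: [464.3, 320.1, 55.9]
tool_rot: [0.291, 0.047, 0.955, -0.013]
contact_force: [-1.8, 2.9, 4.7]
opening: 14.8
grasp_force: 59.5
```

Request:
move_arm:
  delta_pos:
    - [-1.2,0,0.07]
    - [-1.2,0,0.07]
    - [-1.2,0,0.07]
    - [-1.2,0,0.07]
    - [-1.2,0,0.07]
  rotation:
    - [0,0.124,0]
    - [0,0.124,0]
    - [0,0.124,0]
    - [0,0.124,0]
    - [0,0.124,0]

```text
time: 13.17
position: [468.8, 319.8, 56.4]
tool_rot: [-0.018, 0.048, 0.999, 0.003]
contact_force: [0.3, 6.4, -11.2]
opening: 14.9
grasp_force: 62.0
```

Request:
move_arm:
  delta_pos:
    - [-1.2,0,0.07]
    - [-1.2,0,0.07]
    - [-1.2,0,0.07]
    - [-1.2,0,0.07]
    - [-1.2,0,0.07]
  rotation:
    - [0,0.124,0]
    - [0,0.124,0]
    - [0,0.124,0]
    - [0,0.124,0]
    - [0,0.124,0]

```text
time: 13.58
position: [473.5, 319.2, 54.1]
tool_rot: [-0.324, 0.045, 0.945, 0.018]
contact_force: [-11.5, 12.6, -5.1]
opening: 14.8
grasp_force: 61.8
```

Request:
move_arm:
  delta_pos:
    - [0,0,0]
    - [0,0,0]
    - [0,0,-25]
    - [0,0,-25]
    - [0,-26,0]
  rotation:
    - [0,0,0]
    - [0,0,0]
    - [0,0,0]
    - [0,0,0]
    - [0,0,0]
  jaw: 34

```text
time: 14.0
position: [505.3, 292.0, 99.1]
tool_rot: [-0.314, 0.044, 0.948, 0.018]
contact_force: [1.0, -0.1, 0.1]
opening: 34.2
grasp_force: 0.0
```

Request:
move_arm:
  delta_pos:
    - [0,-26,0]
    - [0,0,23]
    - [0,0,23]
    - [0,0,0]
    - [0,0,0]
  rotation:
    - [0,0.12,0]
    - [0,0,0]
    - [0,0,0]
    - [0,0,0]
    - [0,0,0]

```text
time: 14.42
position: [467.2, 266.3, 61.4]
tool_rot: [-0.375, 0.045, 0.926, 0.018]
contact_force: [0.4, 0.1, 0.8]
opening: 33.9
grasp_force: 0.0
```

Run:
```python
from h import *
st(); axle(464,267.6,48.5)
```

```text
t 14.4 pos [467.2 266.3  61.4] psi 1.473 z [-0.693  0.068 -0.718] F [0.4 0.1 0.8] op 33.9 g 0.0 q [ 0.31  0.75  1.02  0.32  2.08 -1.12]
axle in tool [-6.6  1.  11.6]
```

Request:
move_arm:
  delta_pos:
    - [-6.6,0.8,1.8]
    - [0,0,0]
    - [0,0,0]
  rotation:
    - [0,0,0]
    - [0,0,0]
    - [0,0,0]
  jaw: 34

```text
time: 14.67
position: [472.1, 267.1, 55.6]
tool_rot: [-0.374, 0.045, 0.926, 0.019]
contact_force: [-0.6, 0.1, 0.2]
opening: 33.9
grasp_force: 0.0
```

Request:
move_arm:
  delta_pos:
    - [0,0,0]
    - [0,0,0]
    - [0,0,0]
    - [0,0,0]
    - [1.2,0,0.07]
  rotation:
    - [0,0,0]
    - [0,0,0]
    - [0,0,0]
    - [0,0,0]
    - [0,-0.123,0]
  jaw: 10

```text
time: 15.08
position: [471.4, 267.1, 53.7]
tool_rot: [-0.32, 0.047, 0.946, 0.017]
contact_force: [-4.7, 8.0, -4.2]
opening: 14.7
grasp_force: 62.1
```

Request:
move_arm:
  delta_pos:
    - [1.2,0,0.07]
    - [1.2,0,0.07]
    - [1.2,0,0.07]
    - [1.2,0,0.07]
    - [1.2,0,0.07]
  rotation:
    - [0,-0.123,0]
    - [0,-0.123,0]
    - [0,-0.123,0]
    - [0,-0.123,0]
    - [0,-0.123,0]

```text
time: 15.5
position: [466.2, 267.7, 58.0]
tool_rot: [-0.011, 0.049, 0.999, 0.002]
contact_force: [10.7, 2.9, -13.6]
opening: 14.5
grasp_force: 61.3
```

Request:
move_arm:
  delta_pos:
    - [1.2,0,0.07]
    - [1.2,0,0.07]
    - [1.2,0,0.07]
    - [1.2,0,0.07]
    - [1.2,0,0.07]
  rotation:
    - [0,-0.123,0]
    - [0,-0.123,0]
    - [0,-0.123,0]
    - [0,-0.123,0]
    - [0,-0.123,0]

```text
time: 15.92
position: [459.8, 268.6, 58.3]
tool_rot: [0.291, 0.046, 0.955, -0.013]
contact_force: [15.8, -13.1, -2.9]
opening: 14.8
grasp_force: 61.4
```

Request:
move_arm:
  delta_pos:
    - [1.2,0,0.07]
  rotation:
    - [0,-0.123,0]

```text
time: 16.0
position: [458.8, 268.7, 57.9]
tool_rot: [0.345, 0.046, 0.937, -0.016]
contact_force: [5.5, -13.0, 5.4]
opening: 14.8
grasp_force: 62.9
```

Request:
move_arm:
  delta_pos:
    - [0,0,0]
    - [0,0,0]
    - [-1.2,0,0.07]
    - [-1.2,0,0.07]
    - [-1.2,0,0.07]
  rotation:
    - [0,0,0]
    - [0,0,0]
    - [0,0.123,0]
    - [0,0.123,0]
    - [0,0.123,0]
  jaw: 34

```text
time: 16.42
position: [461.2, 268.9, 58.3]
tool_rot: [0.163, 0.047, 0.985, -0.006]
contact_force: [-0.5, -0.3, -1.1]
opening: 34.0
grasp_force: 0.0
```

Request:
move_arm:
  delta_pos:
    - [-1.2,0,0.07]
    - [-1.2,0,0.07]
    - [-1.2,0,0.07]
    - [-1.2,0,0.07]
    - [-1.2,0,0.07]
  rotation:
    - [0,0.123,0]
    - [0,0.123,0]
    - [0,0.123,0]
    - [0,0.123,0]
    - [0,0.123,0]

```text
time: 16.83
position: [468.6, 267.4, 59.1]
tool_rot: [-0.142, 0.048, 0.989, 0.01]
contact_force: [-0.1, 0.3, -0.3]
opening: 34.1
grasp_force: 0.0
```

Request:
move_arm:
  delta_pos:
    - [-1.2,0,0.07]
    - [-1.2,0,0.07]
    - [-1.2,0,0.07]
    - [-1.2,0,0.07]
    - [0,0,0]
  rotation:
    - [0,0.123,0]
    - [0,0.123,0]
    - [0,0.123,0]
    - [0,0.123,0]
    - [0,0,0]

```text
time: 17.25
position: [471.2, 264.7, 48.8]
tool_rot: [-0.383, 0.047, 0.922, 0.02]
contact_force: [-0.7, -0.7, -3.7]
opening: 34.0
grasp_force: 0.0
```

Request:
move_arm:
  delta_pos:
    - [0,0,0]
    - [0,0,0]
  rotation:
    - [0,0,0]
    - [0,0,0]

```text
time: 17.42
position: [471.9, 266.6, 55.6]
tool_rot: [-0.374, 0.046, 0.926, 0.02]
contact_force: [-0.0, -0.5, 0.7]
opening: 34.0
grasp_force: 0.0
```

Run:
```python
from h import *
st(); axle(464,267.6,48.5)
```

```text
t 17.4 pos [471.9 266.6  55.6] psi 1.471 z [-0.692  0.071 -0.719] F [-0.  -0.5  0.7] op 34.0 g 0.0 q [ 0.3   0.77  1.01  0.32  2.07 -1.12]
axle in tool [ 0.8  0.2 10.6]
```

Request:
move_arm:
  delta_pos:
    - [0.6,0,0.8]
    - [0,0,0]
    - [0,0,0]
    - [0,0,0]
    - [1.2,0,0.07]
  rotation:
    - [0,0,0]
    - [0,0,0]
    - [0,0,0]
    - [0,0,0]
    - [0,-0.123,0]
  jaw: 10

```text
time: 17.83
position: [470.4, 267.3, 55.5]
tool_rot: [-0.32, 0.047, 0.946, 0.017]
contact_force: [-7.7, 9.0, 0.5]
opening: 14.4
grasp_force: 62.2
```

Request:
move_arm:
  delta_pos:
    - [1.2,0,0.07]
    - [1.2,0,0.07]
    - [1.2,0,0.07]
    - [1.2,0,0.07]
    - [1.2,0,0.07]
  rotation:
    - [0,-0.123,0]
    - [0,-0.123,0]
    - [0,-0.123,0]
    - [0,-0.123,0]
    - [0,-0.123,0]

```text
time: 18.25
position: [464.3, 268.0, 58.8]
tool_rot: [-0.012, 0.049, 0.999, 0.002]
contact_force: [4.3, 3.1, -8.1]
opening: 14.3
grasp_force: 61.8
```

Request:
move_arm:
  delta_pos:
    - [1.2,0,0.07]
    - [1.2,0,0.07]
    - [1.2,0,0.07]
    - [1.2,0,0.07]
    - [1.2,0,0.07]
  rotation:
    - [0,-0.123,0]
    - [0,-0.123,0]
    - [0,-0.123,0]
    - [0,-0.123,0]
    - [0,-0.123,0]

```text
time: 18.67
position: [457.8, 268.8, 58.0]
tool_rot: [0.29, 0.047, 0.956, -0.013]
contact_force: [9.2, -10.0, -4.3]
opening: 14.7
grasp_force: 61.6
```

Request:
move_arm:
  delta_pos:
    - [1.2,0,0.07]
    - [0,0,0]
  rotation:
    - [0,-0.123,0]
    - [0,0,0]

```text
time: 18.83
position: [456.3, 268.8, 56.9]
tool_rot: [0.346, 0.045, 0.937, -0.017]
contact_force: [1.3, -0.7, 6.1]
opening: 14.3
grasp_force: 63.6
```

Request:
move_arm:
  delta_pos:
    - [0,0,0]
    - [0,0,0]
    - [0,0,-25]
    - [0,0,-35]
    - [0,0,-40]
  rotation:
    - [0,0,0]
    - [0,0,0]
    - [0,0,0]
    - [0,0,0]
    - [0,0,0]
  jaw: 34

```text
time: 19.25
position: [392.5, 272.7, 131.0]
tool_rot: [0.339, 0.048, 0.939, -0.02]
contact_force: [0.5, 0.6, 0.0]
opening: 34.2
grasp_force: 0.0
```

Request:
move_arm:
  delta_pos:
    - [0,10,0]
    - [0,10,0]
    - [0,10,0]
    - [0,10,0]
    - [0,10,0]
  rotation:
    - [0,0.12,0]
    - [0,0.12,0]
    - [0,0.12,0]
    - [0,0.12,0]
    - [0,0.12,0]

```text
time: 19.67
position: [399.0, 324.6, 133.2]
tool_rot: [0.046, 0.05, 0.998, -0.002]
contact_force: [0.2, 1.4, -0.4]
opening: 34.0
grasp_force: 0.0
```

Request:
move_arm:
  delta_pos:
    - [-10,0,0]
    - [-25,0,-25]
    - [-25,0,-35]
    - [0,0,-35]
    - [0,0,0]
  rotation:
    - [0,0.11,0]
    - [0,0,0]
    - [0,0,0]
    - [0,0,0]
    - [0,0,0]

```text
time: 20.08
position: [462.0, 318.4, 233.6]
tool_rot: [-0.002, 0.051, 0.999, 0.003]
contact_force: [0.1, -0.8, 0.9]
opening: 34.1
grasp_force: 0.0
```

Request:
move_arm:
  delta_pos:
    - [0,0,0]
    - [0,0,0]
  rotation:
    - [0,0,0]
    - [0,0,0]

```text
time: 20.25
position: [458.6, 317.7, 225.2]
tool_rot: [-0.007, 0.051, 0.999, -0.001]
contact_force: [-0.0, -0.3, -0.4]
opening: 34.0
grasp_force: 0.0
```

Run:
```python
from h import *
st(); f=look('wrist'); W=cloud(f); Z=W[...,2]
m=near(f,W,467,320,118)&(Z>26)&(Z<34)
b=cv2.minAreaRect(W[m][:,:2].astype(np.float32)); print(b,np.median(Z[m]))
c=b[0]; a=np.radians(b[2]-90 if b[1][0]>b[1][1] else b[2]); print(a)
o=wheels(f,*c,a); print({k:v[:2] for k,v in o.items()})
cv2.imwrite('pics/uw2.png',cv2.resize(np.hstack([np.pad(v[2][::-1],((0,0),(3,3))) for v in o.values()]).astype(np.uint8),None,fx=5,fy=2.4))
```

```text
t 20.2 pos [458.6 317.7 225.2] psi 1.47 z [-0.015 -0.001 -1.   ] F [-0.  -0.3 -0.4] op 34.0 g 0.0 q [ 0.54  0.16  1.3   0.01  1.7  -0.93]
((466.3692932128906, 318.9851989746094), (207.9088134765625, 93.29988861083984), 84.20796203613281) 30.549005443751525
-0.10109013286999077
{'left': (-2.0, 0.54), 'middle': (7.0, 0.66), 'right': (3.5, 0.59)}
```

View pics/uw2.png

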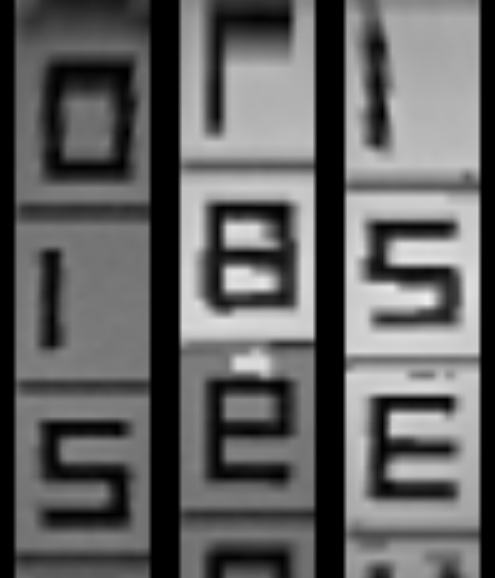

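Wheels read 1-8-2 with offsets of about −2°, +7° and +3.5°. I'll check the zero against the red index marks before trimming.

Run:
```python
from h import *
st(); f=look('wrist'); W=cloud(f); I=f['frame'].astype(int)
rm=(I[...,0]>110)&(I[...,1]<70)&(I[...,2]<70)
n,l,s,c=cv2.connectedComponentsWithStats(rm.astype(np.uint8))
for i in range(1,n):
    if 10<s[i,4]<300: print('red',c[i].round(1),s[i],W[l==i].mean(0).round(1),W[l==i].min(0).round(1),W[l==i].max(0).round(1), ray(f,*c[i],64).round(1))
Z=W[...,2]; m=near(f,W,467,320,118)&(Z>26)&(Z<34)
b=cv2.minAreaRect(W[m][:,:2].astype(np.float32)); print(b)
o=wheels(f,*b[0],-.098); print({k:v[:2] for k,v in o.items()})
# axle: thin bar points between wheels
A=np.array([np.cos(-.098),np.sin(-.098)]); Y=np.array([-A[1],A[0]])
d=W[...,:2]-np.array(b[0]); u=d@A; v=d@Y
for lo,hi in ((14,38),(-38,-14),(-88,-64),(64,88)):
    k=(v>lo)&(v<hi)&(Z>45)&(Z<60)&(abs(u)<20); print('axle x',u[k].mean().round(2),k.sum(),Z[k].max().round(1), u[k].min().round(1),u[k].max().round(1))
```

```text
t 20.3 pos [458.2 317.6 224.4] psi 1.47 z [-0.016 -0.002 -1.   ] F [-0.7 -1.2 -0.5] op 34.1 g 0.0 q [ 0.54  0.16  1.3   0.01  1.7  -0.93]
red [157.7  58.5] [144  41  23  33 221] [nan nan nan] [nan nan nan] [nan nan nan] [329.  187.7  64. ]
red [222.7 196.6] [217 195  12   5  46] [457.3 223.1  67. ] [455.2 217.6  63.7] [460.9 228.1  68.6] [457.9 222.1  64. ]
red [422.4 196.4] [418 194  11   5  39] [476.2 415.1  67.1] [474.4 410.8  65.8] [478.3 420.9  68.6] [477.1 416.1  64. ]
red [274.  336.7] [268 327  15  19 172] [nan nan nan] [nan nan nan] [nan nan nan] [621.8 250.   64. ]
((466.982421875, 319.0321044921875), (208.12693786621094, 93.81786346435547), 84.24955749511719)
{'left': (-3.5, 0.56), 'middle': (6.0, 0.67), 'right': (2.0, 0.65)}
axle x -0.52 180 53.9 -3.9 4.0
axle x -0.54 190 54.1 -4.1 3.7
axle x -0.63 175 54.4 -4.1 3.5
axle x -0.9 154 54.3 -4.1 2.6
```

Request:
move_arm:
  delta_pos:
    - [-10.5,2.9,20]
    - [0,0,35]
    - [0,0,35]
    - [0,0,35]
    - [0,0,20]
  rotation:
    - [0,-0.016,0]
    - [0,0,0]
    - [0,0,0]
    - [0,0,0]
    - [0,0,0]
  jaw: 34

```text
time: 20.77
position: [466.7, 318.1, 74.8]
tool_rot: [-0.002, 0.05, 0.999, -0.003]
contact_force: [-0.2, -0.2, -1.2]
opening: 34.1
grasp_force: 0.0
```

Request:
move_arm:
  delta_pos:
    - [0,0,0]
    - [0,0,0]
  rotation:
    - [0,0,0]
    - [0,0,0]

```text
time: 20.93
position: [468.4, 319.0, 79.3]
tool_rot: [-0.001, 0.05, 0.999, -0.002]
contact_force: [-0.4, 0.3, -0.1]
opening: 34.4
grasp_force: 0.0
```

Run:
```python
from h import *
st(); axle(469,319.4,48.5)
```

```text
t 20.9 pos [468.4 319.   79.3] psi 1.47 z [-0.001 -0.004 -1.   ] F [-0.4  0.3 -0.1] op 34.4 g 0.0 q [ 0.53  0.27  1.46 -0.    1.41 -0.94]
axle in tool [-0.6  0.6 30.8]
```

Request:
move_arm:
  delta_pos:
    - [-0.6,0.5,21]
    - [0,0,0]
    - [0,0,0]
  rotation:
    - [0,0,0]
    - [0,0,0]
    - [0,0,0]
  jaw: 34

```text
time: 21.18
position: [470.3, 320.0, 60.7]
tool_rot: [0.001, 0.05, 0.999, -0.001]
contact_force: [-0.5, 0.2, 0.6]
opening: 33.9
grasp_force: 0.0
```

Request:
move_arm:
  delta_pos:
    - [0,0,0]
    - [0,0,0]
    - [0,0,0]
    - [0,0,0]
    - [0.5,0,0]
  rotation:
    - [0,0,0]
    - [0,0,0]
    - [0,0,0]
    - [0,0,0]
    - [0,-0.06,0]
  jaw: 10

```text
time: 21.6
position: [470.4, 319.8, 62.0]
tool_rot: [0.031, 0.051, 0.998, -0.002]
contact_force: [-10.6, -4.4, 12.6]
opening: 14.5
grasp_force: 61.4
```

Request:
move_arm:
  delta_pos:
    - [0.5,0,0]
    - [0,0,0]
    - [0,0,0]
  rotation:
    - [0,-0.053,0]
    - [0,0,0]
    - [0,0,0]

```text
time: 21.85
position: [469.4, 319.9, 62.2]
tool_rot: [0.059, 0.05, 0.997, -0.004]
contact_force: [-5.5, -5.3, 9.0]
opening: 15.1
grasp_force: 60.6
```

Request:
move_arm:
  delta_pos:
    - [0,0,0]
    - [0,0,0]
    - [0,0,-24]
    - [0,0,-24]
    - [0,-26,0]
  rotation:
    - [0,0,0]
    - [0,0,0]
    - [0,0,0]
    - [0,0,0]
    - [0,0,0]
  jaw: 34

```text
time: 22.27
position: [463.1, 298.5, 113.1]
tool_rot: [0.061, 0.049, 0.997, -0.001]
contact_force: [-0.0, 1.0, 1.5]
opening: 33.9
grasp_force: 0.0
```

Request:
move_arm:
  delta_pos:
    - [0,-26,0]
    - [0,0,20]
    - [0,0,20]
    - [0,0,0]
    - [0,0,0]
  rotation:
    - [0,0,0]
    - [0,0,0]
    - [0,0,0]
    - [0,0,0]
    - [0,0,0]

```text
time: 22.68
position: [462.6, 268.1, 67.2]
tool_rot: [0.057, 0.05, 0.997, -0.005]
contact_force: [-0.5, -0.1, 0.2]
opening: 33.9
grasp_force: 0.0
```

Run:
```python
from h import *
st(); axle(464,267.6,48.5)
```

```text
t 22.7 pos [462.6 268.1  67.2] psi 1.47 z [ 0.112 -0.015 -0.994] F [-0.5 -0.1  0.2] op 33.9 g 0.0 q [ 0.49  0.13  1.65 -0.07  1.26 -0.96]
axle in tool [ 0.7 -0.3 18.7]
```

Request:
move_arm:
  delta_pos:
    - [0.7,0,8]
    - [0,0,0]
    - [0,0,0]
  rotation:
    - [0,0,0]
    - [0,0,0]
    - [0,0,0]
  jaw: 34

```text
time: 22.93
position: [463.4, 268.6, 60.0]
tool_rot: [0.058, 0.05, 0.997, -0.004]
contact_force: [-0.4, 0.8, -0.3]
opening: 34.0
grasp_force: 0.0
```

Request:
move_arm:
  delta_pos:
    - [0,0,0]
    - [0,0,0]
    - [0,0,0]
    - [0,0,0]
    - [0.5,0,0]
  rotation:
    - [0,0,0]
    - [0,0,0]
    - [0,0,0]
    - [0,0,0]
    - [0,-0.055,0]
  jaw: 10

```text
time: 23.35
position: [463.0, 268.2, 60.5]
tool_rot: [0.084, 0.051, 0.995, -0.005]
contact_force: [-10.4, -3.7, 12.1]
opening: 14.5
grasp_force: 60.6
```

Request:
move_arm:
  delta_pos:
    - [0,0,0]
    - [0,0,0]
  rotation:
    - [0,0,0]
    - [0,0,0]

```text
time: 23.52
position: [462.8, 268.3, 60.5]
tool_rot: [0.085, 0.05, 0.995, -0.006]
contact_force: [-3.2, -3.5, 6.5]
opening: 14.6
grasp_force: 59.5
```

Request:
move_arm:
  delta_pos:
    - [0,0,0]
    - [0,0,0]
    - [0,0,-24]
    - [0,0,-24]
    - [0,35,0]
  rotation:
    - [0,0,0]
    - [0,0,0]
    - [0,0,0]
    - [0,0,0]
    - [0,0,0]
  jaw: 34

```text
time: 23.93
position: [460.3, 302.6, 112.4]
tool_rot: [0.088, 0.052, 0.995, -0.004]
contact_force: [0.3, 0.0, 1.8]
opening: 34.2
grasp_force: 0.0
```

Request:
move_arm:
  delta_pos:
    - [0,35,0]
    - [0,34,0]
    - [0,0,20]
    - [0,0,20]
    - [0,0,0]
  rotation:
    - [0,0,0]
    - [0,0,0]
    - [0,0,0]
    - [0,0,0]
    - [0,0,0]

```text
time: 24.35
position: [470.2, 371.0, 62.3]
tool_rot: [0.082, 0.05, 0.995, -0.008]
contact_force: [-0.7, -0.7, -1.0]
opening: 34.0
grasp_force: 0.0
```

Request:
move_arm:
  delta_pos:
    - [0,0,0]
    - [0,0,0]
  rotation:
    - [0,0,0]
    - [0,0,0]

```text
time: 24.52
position: [472.3, 372.0, 68.2]
tool_rot: [0.085, 0.05, 0.995, -0.005]
contact_force: [0.6, -0.3, -0.1]
opening: 34.1
grasp_force: 0.0
```

Run:
```python
from h import *
st(); axle(474,371.2,48.5)
```

```text
t 24.5 pos [472.3 372.   68.2] psi 1.469 z [ 0.169 -0.019 -0.985] F [ 0.6 -0.3 -0.1] op 34.1 g 0.0 q [ 0.66  0.29  1.48 -0.13  1.26 -0.78]
axle in tool [ 1.6 -0.6 19.7]
```

Request:
move_arm:
  delta_pos:
    - [1.6,-0.5,9]
    - [0,0,0]
    - [0,0,0]
  rotation:
    - [0,0,0]
    - [0,0,0]
    - [0,0,0]
  jaw: 34

```text
time: 24.77
position: [471.7, 371.2, 58.1]
tool_rot: [0.085, 0.05, 0.995, -0.006]
contact_force: [-0.9, 0.6, 0.5]
opening: 34.2
grasp_force: 0.0
```

Request:
move_arm:
  delta_pos:
    - [0,0,0]
    - [0,0,0]
    - [0,0,0]
    - [0,0,0]
    - [-0.4,0,0]
  rotation:
    - [0,0,0]
    - [0,0,0]
    - [0,0,0]
    - [0,0,0]
    - [0,0.04,0]
  jaw: 10

```text
time: 25.18
position: [472.3, 371.7, 58.8]
tool_rot: [0.066, 0.05, 0.997, -0.004]
contact_force: [3.1, -0.3, -1.3]
opening: 14.4
grasp_force: 59.1
```

Request:
move_arm:
  delta_pos:
    - [0,0,0]
    - [0,0,0]
  rotation:
    - [0,0,0]
    - [0,0,0]

```text
time: 25.35
position: [472.4, 371.7, 58.8]
tool_rot: [0.065, 0.05, 0.997, -0.004]
contact_force: [-2.4, -0.0, 5.5]
opening: 15.0
grasp_force: 60.5
```

Request:
move_arm:
  delta_pos:
    - [0,0,0]
    - [0,0,0]
    - [0,0,-24]
    - [0,0,-35]
    - [0,-26,-35]
  rotation:
    - [0,0,0]
    - [0,0,0]
    - [0,0,0]
    - [0,0,0]
    - [0,0,0]
  jaw: 34

```text
time: 25.77
position: [456.9, 349.6, 149.7]
tool_rot: [0.064, 0.049, 0.997, -0.005]
contact_force: [1.3, 1.3, 1.5]
opening: 33.9
grasp_force: 0.0
```

Request:
move_arm:
  delta_pos:
    - [0,-26,-30]
    - [0,0,-30]
    - [0,0,-10]
    - [0,0,0]
    - [0,0,0]
  rotation:
    - [0,0.065,0]
    - [0,0.065,0]
    - [0,0,0]
    - [0,0,0]
    - [0,0,0]

```text
time: 26.18
position: [449.4, 323.1, 218.5]
tool_rot: [0.0, 0.051, 0.999, -0.002]
contact_force: [-0.1, 0.4, -0.8]
opening: 34.0
grasp_force: 0.0
```

Run:
```python
from h import *
st(); f=look('wrist'); save(f,'w3.png'); W=cloud(f); Z=W[...,2]
m=near(f,W,467,320,118)&(Z>26)&(Z<34)
b=cv2.minAreaRect(W[m][:,:2].astype(np.float32)); print(b)
o=wheels(f,b[0][0]-.4,b[0][1],-.098); print({k:v[:2] for k,v in o.items()})
```

```text
t 26.2 pos [449.4 323.1 218.5] psi 1.47 z [ 0.001 -0.003 -1.   ] F [-0.1  0.4 -0.8] op 34.0 g 0.0 q [ 0.56  0.14  1.34 -0.    1.67 -0.91]
((466.2563171386719, 319.0895690917969), (207.78456115722656, 92.94950866699219), 84.46578216552734)
{'left': (1.5, 0.6), 'middle': (1.5, 0.62), 'right': (0.5, 0.61)}
```

Request:
move_arm:
  delta_pos:
    - [-20,-31.5,-2]
    - [-20,-31.5,-2]
    - [-20,-31.5,-2]
    - [-20,-31.5,-2]
    - [-20,-31.5,-2]
  rotation:
    - [0,0,0]
    - [0,0,0]
    - [0,0,0]
    - [0,0,0]
    - [0,0,0]
  jaw: 85

```text
time: 26.65
position: [532.6, 155.1, 227.3]
tool_rot: [-0.002, 0.05, 0.999, -0.002]
contact_force: [0.4, -0.0, 0.4]
opening: 84.5
grasp_force: 0.0
```

Request:
move_arm:
  delta_pos:
    - [-20,-31.5,-2]
    - [-20,-31.5,-2]
    - [-20,-31.5,-2]
    - [-19,-31,-2]
    - [0,0,0]
  rotation:
    - [0,0,0]
    - [0,0,0]
    - [0,0,0]
    - [0,0,-0.1]
    - [0,0,-0.09]

```text
time: 27.07
position: [599.9, 18.3, 235.0]
tool_rot: [-0.002, -0.044, 0.999, -0.002]
contact_force: [-0.1, -0.7, 0.4]
opening: 85.1
grasp_force: 0.0
```

Request:
move_arm:
  delta_pos:
    - [0,0,0]
    - [0,0,0]
    - [0,0,0]
  rotation:
    - [0,0,0]
    - [0,0,0]
    - [0,0,0]

```text
time: 27.32
position: [598.3, 24.7, 236.9]
tool_rot: [-0.001, -0.044, 0.999, -0.001]
contact_force: [0.4, 0.2, 0.4]
opening: 84.8
grasp_force: 0.0
```

Run:
```python
from h import *
import pickle
st(); f=look('wrist'); save(f,'dock.png'); pickle.dump(f,open('dock.pkl','wb')); W=cloud(f); Z=W[...,2]
m=near(f,W,609,24,135)&(Z>15)&(Z<45); print(m.sum(), np.median(Z[m]), cv2.minAreaRect(W[m][:,:2].astype(np.float32)))
k=near(f,W,609,24,115)&(Z>30)&(Z<50); n,l,s,c=cv2.connectedComponentsWithStats(k.astype(np.uint8))
for i in range(1,n):
    if s[i,4]>4: print(c[i].round(1),s[i,4],W[l==i].mean(0).round(1),W[l==i].max(0).round(1))
```

```text
t 27.3 pos [598.3  24.7 236.9] psi 1.659 z [-0.002 -0.002 -1.   ] F [0.4 0.2 0.4] op 84.8 g 0.0 q [-0.02  0.26  1.16 -0.    1.72 -1.68]
20533 24.53550100612398 ((641.4366455078125, 40.082275390625), (197.0966339111328, 236.4479522705078), 5.202275276184082)
[240.8 146.9] 73 [573.6 -61.6  35.8] [578.2 -57.3  39.5]
[385.5 223.8] 61 [645.7 103.9  35.8] [651.6 109.5  39.7]
```

View pics/dock.png

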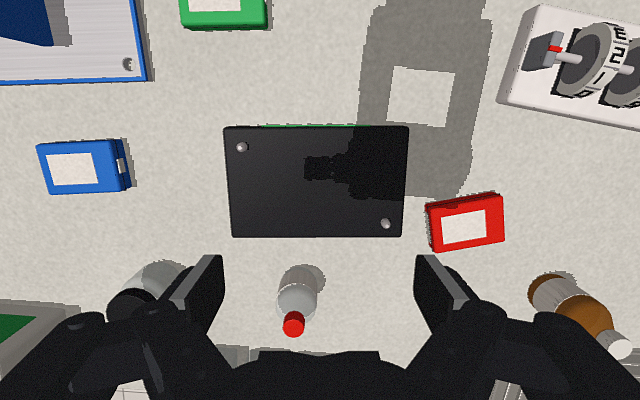

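Dock image: pegs at (241,147) and (385,224), all clear around it; red box at (465,222), bottle at (297,300). Now the caddy.

Request:
move_arm:
  delta_pos:
    - [21,-34.6,0]
    - [21,-34.6,0]
    - [21,-34.6,0]
    - [21,-34.6,0]
    - [21,-34.6,0]
  rotation:
    - [0,0,0]
    - [0,0,0]
    - [0,0,0]
    - [0,0,0]
    - [0,0,0]
  jaw: 85

```text
time: 27.78
position: [508.7, -158.4, 238.7]
tool_rot: [0.0, -0.045, 0.999, -0.001]
contact_force: [-0.3, -1.0, 0.1]
opening: 84.7
grasp_force: 0.0
```

Request:
move_arm:
  delta_pos:
    - [21,-34.6,0]
    - [21,-34.6,0]
    - [21,-34.6,0]
    - [0,0,0]
    - [0,0,0]
  rotation:
    - [0,0,-0.025]
    - [0,0,0]
    - [0,0,0]
    - [0,0,0]
    - [0,0,0]

```text
time: 28.2
position: [457.4, -268.7, 238.9]
tool_rot: [-0.0, -0.055, 0.998, -0.001]
contact_force: [-0.8, -0.6, 0.2]
opening: 84.7
grasp_force: 0.0
```

Request:
move_arm:
  delta_pos:
    - [0,0,0]
    - [0,0,0]
  rotation:
    - [0,0,0]
    - [0,0,0]

```text
time: 28.37
position: [458.7, -266.6, 239.0]
tool_rot: [0.0, -0.058, 0.998, -0.001]
contact_force: [0.5, 0.5, 0.1]
opening: 84.9
grasp_force: 0.0
```

Run:
```python
from h import *
import pickle
g=pickle.load(open('dock.pkl','rb')); Wg=cloud(g); Zg=Wg[...,2]
m=near(g,Wg,609,24,135)&(Zg>15)&(Zg<32)&(g['frame'].max(2)<90)
m=cv2.morphologyEx(m.astype(np.uint8),cv2.MORPH_OPEN,np.ones((5,5)))
print('dock',rect(g,m,24.5))
m=m.astype(bool)&(abs(Zg-24.5)<2); print('dock cloud',cv2.minAreaRect(Wg[m][:,:2].astype(np.float32)))
for u,v in ((240.8,146.9),(385.5,223.8)): print('peg',ray(g,u,v,36).round(1))
st(); f=look('wrist'); save(f,'cad.png'); pickle.dump(f,open('cad.pkl','wb')); W=cloud(f); Z=W[...,2]
I=f['frame'].astype(int); blue=(I[...,2]>I[...,0]+40)
near_=near(f,W,467,-269,122)
m=near_&(Z>5)&(Z<20); print('caddy',rect(f,m,15.5),cv2.minAreaRect(W[m][:,:2].astype(np.float32)),np.median(Z[m]))
k=near_&(Z>80); print('fin',cv2.minAreaRect(W[k][:,:2].astype(np.float32)),np.median(Z[k]), rect(f,k,96))
```

```text
dock (array([609.5,  21.4, 201.1, 128.5]), -1.481)
dock cloud ((610.1430053710938, 21.35809326171875), (128.7013397216797, 202.02877807617188), 5.447066783905029)
peg [573.6 -61.5  36. ]
peg [645.7 103.8  36. ]
t 28.4 pos [ 458.7 -266.6  239. ] psi 1.687 z [ 0.    -0.002 -1.   ] F [0.5 0.5 0.1] op 84.9 g 0.0 q [-0.6   0.07  1.37 -0.    1.7  -2.28]
caddy (array([ 464.8, -273.3,  196.2,  121.5]), -1.455) ((496.37493896484375, -269.6328125), (185.0844268798828, 196.7940216064453), 6.563844203948975) 10.725976858982165
fin ((462.8822021484375, -266.03546142578125), (52.93857192993164, 149.4595489501953), 8.560091972351074) 314.17473545104434 (array([ 611.6, -250.2,  718.9,  178.5]), -1.452)
```

View pics/cad.png

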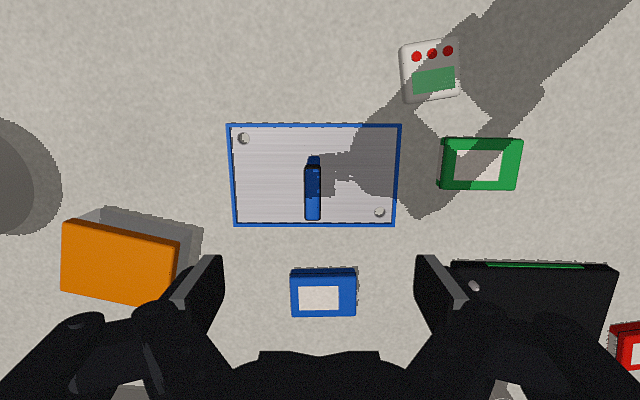

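Caddy image: plate (228–400, 124–226), holes at (243,138) and (379,212), fin from (313,158) to (313,220); timer and green box to its right are clear.

Run:
```python
from h import *
import pickle
f=pickle.load(open('cad.pkl','rb')); W=cloud(f); Z=W[...,2]; n_=near(f,W,465,-272,80)
k=n_&(Z>92)&(Z<102); print('fin',cv2.minAreaRect(W[k][:,:2].astype(np.float32)),np.median(Z[k]),W[k].mean(0)[:2])
g=cv2.cvtColor(f['frame'],cv2.COLOR_RGB2GRAY)
for u,v in ((243,138),(379,212)):
    p=g[v-11:v+12,u-11:u+12]; d=(p<p.max()*0+np.median(p)*.85).astype(np.uint8)
    c=max(cv2.findContours(d,cv2.RETR_EXTERNAL,cv2.CHAIN_APPROX_NONE)[0],key=cv2.contourArea); h=cv2.convexHull(c); (x,y),r=cv2.minEnclosingCircle(h); e=cv2.boundingRect(h)
    print('hole',x+u-11,y+v-11,r,e,ray(f,x+u-11,y+v-11,10.5).round(1), np.median(p))
print('aim', todo(465,-272,100))
```

```text
fin ((464.8700866699219, -273.2249755859375), (51.544002532958984, 15.21809196472168), 6.714538097381592) 95.08766122252376 [ 463.79727252 -273.24959244]
hole 243.0 138.0 6.403224468231201 (5, 5, 12, 13) [ 430.4 -357.6   10.5] 190.0
hole 379.3636360168457 212.0 5.724485874176025 (6, 8, 12, 9) [ 499.6 -188.9   10.5] 175.0
aim [ -5.6  -5.8 139. ]
```

Request:
move_arm:
  delta_pos:
    - [-7,-7.3,0]
    - [0,0,40]
    - [0,0,40]
    - [0,0,40]
    - [0,0,0]
  rotation:
    - [0,0,0]
    - [0,0,0]
    - [0,0,0]
    - [0,0,0]
    - [0,0,0]
  jaw: 60

```text
time: 28.83
position: [462.6, -271.0, 110.2]
tool_rot: [-0.006, -0.058, 0.998, 0.003]
contact_force: [-0.8, 1.1, -2.0]
opening: 59.9
grasp_force: 0.0
```

Request:
move_arm:
  delta_pos:
    - [0,0,0]
    - [0,0,28]
    - [0,0,28]
    - [0,0,0]
    - [0,0,0]
  rotation:
    - [0,0,0]
    - [0,0,0]
    - [0,0,0]
    - [0,0,0]
    - [0,0,0]

```text
time: 29.25
position: [466.7, -275.0, 65.2]
tool_rot: [0.0, -0.057, 0.998, -0.002]
contact_force: [-0.2, 0.2, 0.8]
opening: 59.7
grasp_force: 0.0
```

Run:
```python
from h import *
st(); print(todo(466.5,-273,60))
```

```text
t 29.2 pos [ 466.7 -275.    65.2] psi 1.685 z [ 0.001 -0.003 -1.   ] F [-0.2  0.2  0.8] op 59.7 g 0.0 q [-0.6   0.22  1.56 -0.    1.36 -2.28]
[-0.   2.1  5.2]
```

Request:
move_arm:
  delta_pos:
    - [0,1,4]
    - [0,0,0]
    - [0,0,0]
    - [0,0,0]
  rotation:
    - [0,0,0]
    - [0,0,0]
    - [0,0,0]
    - [0,0,0]

```text
time: 29.58
position: [466.3, -274.4, 60.5]
tool_rot: [0.001, -0.057, 0.998, -0.002]
contact_force: [-0.6, -0.4, 0.4]
opening: 59.9
grasp_force: 0.0
```

Request:
move_arm:
  delta_pos:
    - [0,0,0]
    - [0,0,0]
    - [0,0,0]
    - [0,0,0]
    - [0,0,0]
  rotation:
    - [0,0,0]
    - [0,0,0]
    - [0,0,0]
    - [0,0,0]
    - [0,0,0]
  jaw: 8

```text
time: 30.0
position: [465.8, -274.0, 59.2]
tool_rot: [0.0, -0.057, 0.998, -0.001]
contact_force: [0.0, 0.7, 1.3]
opening: 13.3
grasp_force: 59.3
```

Request:
move_arm:
  delta_pos:
    - [0,0,0]
    - [0,0,0]
    - [0,0,0]
  rotation:
    - [0,0,0]
    - [0,0,0]
    - [0,0,0]

```text
time: 30.25
position: [465.8, -274.0, 59.3]
tool_rot: [0.0, -0.057, 0.998, -0.001]
contact_force: [-0.1, 1.2, 2.9]
opening: 13.5
grasp_force: 59.3
```

Run:
```python
from h import *
st()
```

```text
t 30.2 pos [ 465.8 -274.    59.3] psi 1.685 z [ 0.    -0.003 -1.   ] F [-0.1  1.2  2.9] op 13.5 g 59.3 q [-0.6   0.22  1.57 -0.    1.35 -2.28]
```

Request:
move_arm:
  delta_pos:
    - [0,0,-15]
    - [0,0,-20]
    - [0,0,-20]
    - [0,0,-15]
    - [0,0,0]
  rotation:
    - [0,0,0]
    - [0,0,0]
    - [0,0,0]
    - [0,0,0]
    - [0,0,0]

```text
time: 30.67
position: [466.7, -274.6, 131.8]
tool_rot: [0.002, -0.057, 0.998, -0.003]
contact_force: [1.2, -0.4, -2.6]
opening: 13.1
grasp_force: 58.8
```

Request:
move_arm:
  delta_pos:
    - [0,0,0]
    - [0,0,0]
    - [0,0,0]
    - [0,0,0]
  rotation:
    - [0,0,0]
    - [0,0,0]
    - [0,0,0]
    - [0,0,0]

```text
time: 31.0
position: [465.1, -273.4, 127.4]
tool_rot: [-0.001, -0.057, 0.998, -0.0]
contact_force: [-0.7, 0.4, -4.1]
opening: 13.5
grasp_force: 58.8
```

```bash
cat >> h.py <<'E'
def held():
    "caddy held in the fingers: lip rectangle and holes"
    s=st(); f=look('wrist'); W=cloud(f); Z=W[...,2]; p=s['position']; c0=p[2]-59.3   # underside height
    I=f['frame'].astype(int); h=Z-c0
    m=near(f,W,p[0],p[1],122)&(h>4)&(h<22)
    q=W[m]; n=np.linalg.svd(q[np.abs(q[:,2]-np.median(q[:,2]))<4]-q[np.abs(q[:,2]-np.median(q[:,2]))<4].mean(0),full_matrices=False)[2][2]
    print('plate h',(np.median(q[:,2])-c0).round(1),'normal',(n*np.sign(n[2])).round(3))
    print('rect',rect(f,cv2.morphologyEx(m.astype(np.uint8),cv2.MORPH_CLOSE,np.ones((15,15))),c0+15.5),'cloud',cv2.minAreaRect(q[:,:2].astype(np.float32)))
    return f,c0
def holes(f,pts,h):
    g=cv2.cvtColor(f['frame'],cv2.COLOR_RGB2GRAY)
    out=[]
    for P in pts:
        u,v=proj(f,P).round().astype(int); r=20; p=g[v-r:v+r+1,u-r:u+r+1]
        d=(p<np.median(p)*.85).astype(np.uint8); cs=[c for c in cv2.findContours(d,cv2.RETR_EXTERNAL,cv2.CHAIN_APPROX_NONE)[0] if cv2.contourArea(c)>15]
        c=min(cs,key=lambda c:np.hypot(*(cv2.minEnclosingCircle(c)[0]-np.array([r,r])))); (x,y),rr=cv2.minEnclosingCircle(c)
        out.append(ray(f,x+u-r,y+v-r,h)); print('hole px',round(x+u-r,1),round(y+v-r,1),round(rr,1),out[-1].round(1))
    return out
E
python3 - <<'E'
from h import *
f,c0=held(); save(f,'held.png')
s=bot.get_state(); a=.1145; R2=np.array([[np.cos(a),-np.sin(a)],[np.sin(a),np.cos(a)]])
try:
  p=s['position']; o=holes(f,[np.r_[p[:2]+R2@[44*k,80*k],c0+10] for k in (1,-1)],c0+10.5); d=o[0]-o[1]; print('mid',((o[0]+o[1])/2-p).round(2),np.hypot(*d[:2]),np.degrees(np.arctan2(d[1],d[0]))-61.19)
except Exception as e: print(e)
E
```

```text
t 31.0 pos [ 465.1 -273.4  127.4] psi 1.685 z [-0.002 -0.001 -1.   ] F [-0.7  0.4 -4.1] op 13.5 g 58.8 q [-0.6   0.15  1.5  -0.    1.49 -2.28]
plate h 10.8 normal [0.003 0.001 1.   ]
rect (array([ 463.4, -274.3,  196.2,  120. ]), -1.457) cloud ((463.12652587890625, -274.28863525390625), (119.41691589355469, 197.4233856201172), 6.546748638153076)
hole px 438.0 297.0 22.4 [ 507.1 -187.8   78.6]
hole px 183.1 155.4 12.6 [ 430.2 -359.4   78.6]
mid [  3.45  -0.08 -49.14] 188.05011625276427 4.689993608807811
```

View pics/held.png

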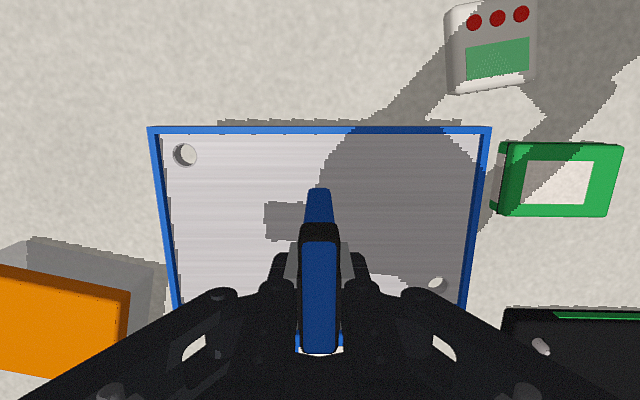

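Request:
move_arm:
  delta_pos:
    - [-10,15,0]
    - [-19.8,30.7,0]
    - [-19.8,30.7,0]
    - [-19.8,30.7,0]
    - [-19.8,30.7,0]
  rotation:
    - [0,0,0]
    - [0,0,0]
    - [0,0,0]
    - [0,0,0]
    - [0,0,0]

```text
time: 31.47
position: [538.9, -125.3, 128.2]
tool_rot: [-0.0, -0.057, 0.998, -0.001]
contact_force: [-0.1, 0.5, -3.2]
opening: 13.2
grasp_force: 59.0
```

Request:
move_arm:
  delta_pos:
    - [-19.8,30.7,0]
    - [-19.8,30.7,0]
    - [-19.8,30.7,0]
    - [-19.8,30.7,0]
    - [-10,15.8,0]
  rotation:
    - [0,0,0]
    - [0,0,0]
    - [0,0,0]
    - [0,0,0]
    - [0,0,0.023]

```text
time: 31.88
position: [612.3, 25.0, 127.5]
tool_rot: [-0.0, -0.047, 0.999, -0.001]
contact_force: [0.2, -0.3, -3.1]
opening: 13.4
grasp_force: 59.2
```

Request:
move_arm:
  delta_pos:
    - [0,0,0]
    - [0,0,0]
    - [0,0,0]
    - [0,0,0]
    - [0,0,0]
  rotation:
    - [0,0,0]
    - [0,0,0]
    - [0,0,0]
    - [0,0,0]
    - [0,0,0]

```text
time: 32.3
position: [611.2, 20.0, 128.3]
tool_rot: [-0.0, -0.045, 0.999, -0.001]
contact_force: [-0.2, -0.1, -2.1]
opening: 13.3
grasp_force: 59.2
```

Run:
```python
from h import *
f,c0=held(); save(f,'held2.png'); print(todo(610.8,21.5,107))
```

```text
t 32.3 pos [611.2  20.  128.3] psi 1.66 z [-0.    -0.003 -1.   ] F [-0.2 -0.1 -2.1] op 13.3 g 59.2 q [-0.03  0.35  1.27 -0.    1.52 -1.69]
plate h 10.7 normal [0.001 0.002 1.   ]
rect (array([609.6,  19. , 196.1, 119.9]), -1.481) cloud ((609.7164306640625, 19.01447296142578), (120.2487564086914, 197.60508728027344), 5.06969690322876)
[ 0.3  1.5 21.4]
```

Request:
move_arm:
  delta_pos:
    - [0,1.9,0]
    - [0,0,10]
    - [0,0,10]
    - [0,0,5]
    - [0,0,0]
  rotation:
    - [0,0,0]
    - [0,0,0]
    - [0,0,0]
    - [0,0,0]
    - [0,0,0]

```text
time: 32.77
position: [610.0, 22.9, 100.4]
tool_rot: [-0.002, -0.045, 0.999, -0.001]
contact_force: [-0.8, 0.7, -3.7]
opening: 13.3
grasp_force: 59.2
```

Request:
move_arm:
  delta_pos:
    - [0,0,1.5]
    - [0,0,1.5]
    - [0,0,1.5]
    - [0,0,1.5]
    - [0,0,0]
  rotation:
    - [0,0,0]
    - [0,0,0]
    - [0,0,0]
    - [0,0,0]
    - [0,0,0]

```text
time: 33.18
position: [611.2, 22.9, 97.1]
tool_rot: [-0.0, -0.045, 0.999, -0.001]
contact_force: [-0.1, 0.1, -3.2]
opening: 13.3
grasp_force: 59.2
```

Run:
```python
from h import *
f,c0=held(); save(f,'held3.png'); print(todo(610.8,21.5,83.3))
```

```text
t 33.2 pos [611.2  22.9  97.1] psi 1.662 z [-0.    -0.002 -1.   ] F [-0.1  0.1 -3.2] op 13.3 g 59.2 q [-0.02  0.37  1.3  -0.    1.47 -1.68]
plate h 10.7 normal [0.001 0.002 1.   ]
rect (array([609.6,  21.9, 196.1, 119.9]), -1.48) cloud ((609.60400390625, 22.082244873046875), (119.93798065185547, 197.10252380371094), 5.259035110473633)
[ 0.6 -1.3 14. ]
```

View pics/held3.png

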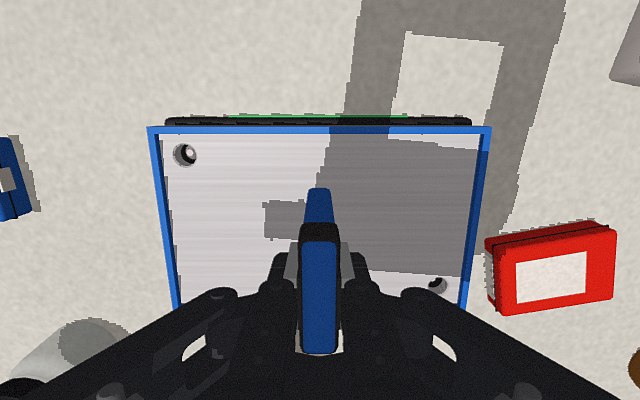

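Peg tip shows inside the left hole at (187,154), nearly centred on the hole (185,155). I'll descend gently.

Request:
move_arm:
  delta_pos:
    - [0,-0.8,0]
    - [0,0,1.5]
    - [0,0,1.5]
    - [0,0,1.5]
    - [0,0,0]
  rotation:
    - [0,0,0]
    - [0,0,0]
    - [0,0,0]
    - [0,0,0]
    - [0,0,0]

```text
time: 33.65
position: [611.1, 22.1, 92.2]
tool_rot: [-0.001, -0.046, 0.999, -0.001]
contact_force: [0.5, 1.1, -2.7]
opening: 13.3
grasp_force: 59.2
```

Request:
move_arm:
  delta_pos:
    - [0,0,1.5]
    - [0,0,1.5]
    - [0,0,0]
    - [0,0,0]
  rotation:
    - [0,0,0]
    - [0,0,0]
    - [0,0,0]
    - [0,0,0]

```text
time: 33.98
position: [611.3, 22.1, 89.6]
tool_rot: [-0.0, -0.045, 0.999, -0.001]
contact_force: [-0.7, 0.1, -2.9]
opening: 13.4
grasp_force: 59.2
```

Request:
move_arm:
  delta_pos:
    - [0,0,1.5]
    - [0,0,1.5]
    - [0,0,1.5]
    - [0,0,0]
    - [0,0,0]
  rotation:
    - [0,0,0]
    - [0,0,0]
    - [0,0,0]
    - [0,0,0]
    - [0,0,0]

```text
time: 34.4
position: [611.3, 22.0, 85.1]
tool_rot: [-0.0, -0.045, 0.999, -0.001]
contact_force: [-0.2, 0.0, -2.5]
opening: 13.3
grasp_force: 59.2
```

Request:
move_arm:
  delta_pos:
    - [0,0,1]
    - [0,0,0.8]
    - [0,0,0]
    - [0,0,0]
  rotation:
    - [0,0,0]
    - [0,0,0]
    - [0,0,0]
    - [0,0,0]

```text
time: 34.73
position: [611.3, 22.1, 83.5]
tool_rot: [-0.0, -0.045, 0.999, -0.001]
contact_force: [-0.9, -0.0, -3.8]
opening: 13.5
grasp_force: 59.2
```

Request:
move_arm:
  delta_pos:
    - [0,0,0.8]
    - [0,0,0.7]
    - [0,0,0]
    - [0,0,0]
  rotation:
    - [0,0,0]
    - [0,0,0]
    - [0,0,0]
    - [0,0,0]

```text
time: 35.07
position: [611.5, 22.0, 83.2]
tool_rot: [0.0, -0.045, 0.999, -0.001]
contact_force: [-5.4, -0.7, 5.9]
opening: 13.4
grasp_force: 60.4
```

Request:
move_arm:
  delta_pos:
    - [0,0,0]
    - [0,0,0]
    - [0,0,0]
    - [0,0,0]
  rotation:
    - [0,0,0]
    - [0,0,0]
    - [0,0,0]
    - [0,0,0]
  jaw: 50

```text
time: 35.4
position: [611.5, 22.1, 82.0]
tool_rot: [0.0, -0.046, 0.999, -0.001]
contact_force: [-0.2, -0.2, -0.3]
opening: 50.0
grasp_force: 0.0
```

Request:
move_arm:
  delta_pos:
    - [0,0,-20]
    - [0,0,-35]
    - [0,0,-40]
    - [0,0,-40]
    - [0,0,-15]
  rotation:
    - [0,0,0]
    - [0,0,0]
    - [0,0,0]
    - [0,0,0]
    - [0,0,0]
  jaw: 85

```text
time: 35.82
position: [612.9, 22.4, 239.3]
tool_rot: [0.005, -0.046, 0.999, -0.002]
contact_force: [-0.1, -0.6, 1.1]
opening: 85.1
grasp_force: 0.0
```

Request:
move_arm:
  delta_pos:
    - [0,0,0]
    - [0,0,0]
    - [0,0,0]
  rotation:
    - [0,0,0]
    - [0,0,0]
    - [0,0,0]

```text
time: 36.07
position: [610.9, 22.4, 230.1]
tool_rot: [-0.001, -0.045, 0.999, -0.001]
contact_force: [-0.7, 0.9, -0.0]
opening: 84.7
grasp_force: 0.0
```

```bash
cat >> h.py <<'E'
def boxes(f,h=26.5):
    I=f['frame'].astype(int); r,g,b=I[...,0],I[...,1],I[...,2]; W=cloud(f); Z=W[...,2]
    C=dict(red=(r>g+50)&(r>b+50),green=(g>r+30)&(g>b+30),blue=(b>r+40)&(b>g+25))
    for n,m in C.items():
        m=(m&(Z>8)&(Z<34)).astype(np.uint8); m=cv2.morphologyEx(m,cv2.MORPH_CLOSE,np.ones((25,25)))
        k,l,s,c=cv2.connectedComponentsWithStats(m)
        for i in range(1,k):
            if s[i,4]>700:
                q=(l==i)&(Z>21)&(Z<32); a=cv2.minAreaRect(W[q][:,:2].astype(np.float32)); print(n,s[i].tolist(),'cloud',np.round(a[0],1),np.round(a[1],1),round(a[2],1))
E
python3 - <<'E'
from h import *
st(); f=look('wrist'); save(f,'seat.png'); W=cloud(f); Z=W[...,2]
m=near(f,W,610,22,120)&(Z>30)&(Z<44); print(cv2.minAreaRect(W[m][:,:2].astype(np.float32)),np.median(Z[m]))
q=W[m&(abs(Z-np.median(Z[m]))<2.5)]; n=np.linalg.svd(q-q.mean(0),full_matrices=False)[2][2]; print(n*np.sign(n[2]))
k=near(f,W,610,22,80)&(Z>112)&(Z<125); print('fin',cv2.minAreaRect(W[k][:,:2].astype(np.float32)),np.median(Z[k]))
boxes(f)
t=look('top'); boxes(t); save(t,'top1.png')
E
```

```text
t 36.1 pos [610.9  22.4 230.1] psi 1.662 z [-0.003 -0.002 -1.   ] F [-0.7  0.9 -0. ] op 84.7 g 0.0 q [-0.02  0.3   1.12 -0.    1.72 -1.68]
((640.0457763671875, 23.908180236816406), (179.21206665039062, 196.52781677246094), 5.226284027099609) 34.71829978622827
[-6.63650306e-04  4.12209332e-04  9.99999695e-01]
fin ((610.6199951171875, 21.296798706054688), (51.48854064941406, 15.6152925491333), 4.802879810333252) 119.04124246799492
red [431, 184, 81, 63, 3983] cloud [642.3 201.8] [57.9 83.8] 16.3
green [180, 0, 90, 15, 1259] cloud [452.6 -84.8] [ 8.4 83.2] 5.5
blue [30, 129, 97, 56, 3271] cloud [ 614.6 -243.1] [57.7 85.9] 7.9
```

The caddy is home: fin top reads 119 mm (24+95) and the plate is level. Next is the red box, picked with the tool leaning 45° and placed leaning 45° the other way.

Request:
move_arm:
  delta_pos:
    - [0,0,0]
    - [0,0,0]
    - [0,0,0]
    - [0,0,0]
    - [0,0,0]
  rotation:
    - [0,0,0.115]
    - [0,0,0.115]
    - [0,0,0.115]
    - [0,0,0.115]
    - [0,0,0.115]
  jaw: 85

```text
time: 36.58
position: [610.9, 22.4, 230.3]
tool_rot: [-0.001, 0.242, 0.97, -0.002]
contact_force: [0.1, 0.4, 0.3]
opening: 85.3
grasp_force: 0.0
```

Request:
move_arm:
  delta_pos:
    - [0,0,0]
    - [0,0,0]
    - [0,0,0]
    - [0,0,0]
    - [0,0,0]
  rotation:
    - [0,0,0.115]
    - [0,0,0.115]
    - [0,0,0.115]
    - [0,0,0.115]
    - [0,0,0.115]

```text
time: 37.0
position: [610.9, 22.4, 230.2]
tool_rot: [-0.001, 0.508, 0.862, -0.002]
contact_force: [0.0, -0.8, -0.3]
opening: 84.9
grasp_force: 0.0
```

Request:
move_arm:
  delta_pos:
    - [0,0,0]
    - [0,0,0]
    - [32,16,0]
    - [33,16,0]
    - [33,16,0]
  rotation:
    - [0,0,0.115]
    - [0,0,0.113]
    - [0,0,0]
    - [0,0,0]
    - [0,0,0]

```text
time: 37.42
position: [629.8, 130.6, 230.1]
tool_rot: [-0.0, 0.601, 0.799, -0.002]
contact_force: [0.8, -0.5, -0.4]
opening: 85.0
grasp_force: 0.0
```

Request:
move_arm:
  delta_pos:
    - [33,16,0]
    - [33,16,0]
    - [0,0,0]
    - [0,0,0]
    - [0,0,0]
  rotation:
    - [0,0,0]
    - [0,0,0]
    - [0,0.112,0]
    - [0,0.112,0]
    - [0,0.112,0]

```text
time: 37.83
position: [641.7, 204.2, 230.6]
tool_rot: [-0.136, 0.59, 0.789, 0.1]
contact_force: [-0.5, 1.0, 0.0]
opening: 85.0
grasp_force: 0.0
```

Request:
move_arm:
  delta_pos:
    - [0,0,0]
    - [0,0,0]
    - [0,0,0]
    - [0,0,0]
    - [0,0,0]
  rotation:
    - [0,0.112,0]
    - [0,0.112,0]
    - [0,0.112,0]
    - [0,0.113,0]
    - [0,0,0]

```text
time: 38.25
position: [642.0, 199.4, 226.0]
tool_rot: [-0.31, 0.557, 0.736, 0.227]
contact_force: [-1.3, -1.3, -1.8]
opening: 84.6
grasp_force: 0.0
```

Request:
move_arm:
  delta_pos:
    - [0,0,0]
    - [0,0,0]
  rotation:
    - [0,0,0]
    - [0,0,0]

```text
time: 38.42
position: [642.2, 202.7, 231.4]
tool_rot: [-0.304, 0.555, 0.74, 0.228]
contact_force: [0.9, 0.6, 0.9]
opening: 85.1
grasp_force: 0.0
```

Run:
```python
from h import *
st(); print(todo(640.2,213,8), todo(640.2,213,60)); boxes(look('top'))
f=look('wrist'); boxes(f)
```

```text
t 38.4 pos [642.2 202.7 231.4] psi 0.284 z [-0.198  0.675 -0.711] F [0.9 0.6 0.9] op 85.1 g 0.0 q [-0.03  0.58  0.92  0.77  1.85 -0.18]
[-149.7    1.2  166.2] [-113.1    1.1  129.2]
red [292, 284, 56, 69, 2114] cloud [641.  208.8] [57.4 69.1] 16.3
```

Request:
move_arm:
  delta_pos:
    - [-22.6,0.2,25.8]
    - [-22.6,0.2,25.8]
    - [-22.6,0.2,25.8]
    - [-22.6,0.2,25.8]
    - [-22.6,0.2,25.8]
  rotation:
    - [0,0,0]
    - [0,0,0]
    - [0,0,0]
    - [0,0,0]
    - [0,0,0]

```text
time: 38.93
position: [640.0, 214.1, 60.1]
tool_rot: [-0.304, 0.554, 0.741, 0.228]
contact_force: [-0.4, 0.1, 0.0]
opening: 85.3
grasp_force: 0.0
```

Request:
move_arm:
  delta_pos:
    - [0,0,0]
    - [0,0,0]
    - [0,0,0]
    - [0,0,0]
  rotation:
    - [0,0,0]
    - [0,0,0]
    - [0,0,0]
    - [0,0,0]

```text
time: 39.27
position: [641.7, 213.2, 64.4]
tool_rot: [-0.303, 0.554, 0.741, 0.23]
contact_force: [-0.2, -0.7, -0.2]
opening: 85.1
grasp_force: 0.0
```

Run:
```python
from h import *
st(); print(todo(640.2,213,8))
f=look('wrist'); boxes(f); save(f,'r1.png')
```

```text
t 39.3 pos [641.7 213.2  64.4] psi 0.284 z [-0.194  0.677 -0.71 ] F [-0.2 -0.7 -0.2] op 85.1 g 0.0 q [-0.02  0.72  1.06  0.74  1.62 -0.37]
[-39.6  -1.8  40.2]
red [263, 232, 106, 119, 6413] cloud [640.9 209.5] [57.9 69.5] 16.3
```

View pics/r1.png

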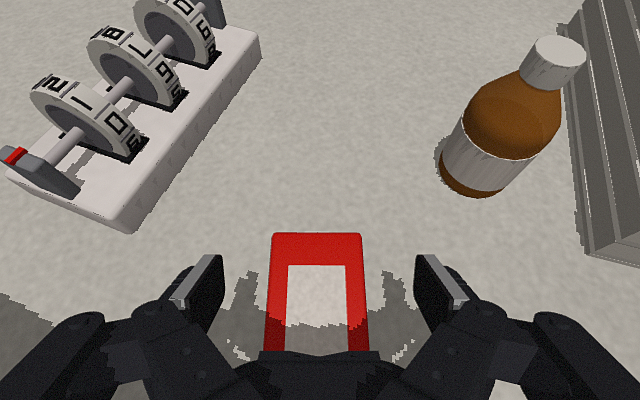

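Request:
move_arm:
  delta_pos:
    - [-20,-0.8,20]
    - [-12,-0.7,12]
    - [-6,0,6]
    - [0,0,0]
    - [0,0,0]
  rotation:
    - [0,0,0]
    - [0,0,0]
    - [0,0,0]
    - [0,0,0]
    - [0,0,0]

```text
time: 39.73
position: [638.6, 212.4, 6.8]
tool_rot: [-0.306, 0.555, 0.739, 0.229]
contact_force: [-0.3, 0.2, 0.0]
opening: 84.9
grasp_force: 0.0
```

Request:
move_arm:
  delta_pos:
    - [0,0,0]
    - [0,0,0]
  rotation:
    - [0,0,0]
    - [0,0,0]

```text
time: 39.9
position: [639.4, 212.4, 8.2]
tool_rot: [-0.305, 0.554, 0.74, 0.229]
contact_force: [-0.3, 0.6, 0.3]
opening: 85.1
grasp_force: 0.0
```

Run:
```python
from h import *
st(); print(todo(640.2,213,8))
```

```text
t 39.9 pos [639.4 212.4   8.2] psi 0.284 z [-0.196  0.677 -0.709] F [-0.3  0.6  0.3] op 85.1 g 0.0 q [-0.02  0.79  1.08  0.74  1.56 -0.42]
[0.1 0.9 0.4]
```

Request:
move_arm:
  delta_pos:
    - [0,0.5,0]
    - [0,0,0]
    - [0,0,0]
    - [0,0,0]
    - [0,0,0]
  rotation:
    - [0,0,0]
    - [0,0,0]
    - [0,0,0]
    - [0,0,0]
    - [0,0,0]
  jaw: 45

```text
time: 40.32
position: [639.6, 212.4, 7.6]
tool_rot: [-0.305, 0.555, 0.74, 0.229]
contact_force: [1.4, -1.8, 4.1]
opening: 57.1
grasp_force: 64.4
```

Request:
move_arm:
  delta_pos:
    - [0,0,0]
    - [10,0,-10]
    - [20,0,-20]
    - [20,0,-20]
    - [20,0,-20]
  rotation:
    - [0,0,0]
    - [0,0,0]
    - [0,0,0]
    - [0,0,0]
    - [0,0,0]

```text
time: 40.73
position: [638.4, 212.9, 106.6]
tool_rot: [-0.306, 0.555, 0.739, 0.228]
contact_force: [0.4, -1.2, -0.6]
opening: 57.1
grasp_force: 63.9
```

Request:
move_arm:
  delta_pos:
    - [0,0,0]
    - [0,0,0]
  rotation:
    - [0,0,0]
    - [0,0,0]

```text
time: 40.9
position: [639.8, 212.9, 108.2]
tool_rot: [-0.304, 0.554, 0.74, 0.23]
contact_force: [-1.1, -0.6, -2.0]
opening: 56.8
grasp_force: 64.0
```

Run:
```python
from h import *
st()
```

```text
t 40.9 pos [639.8 212.9 108.2] psi 0.284 z [-0.195  0.676 -0.71 ] F [-1.1 -0.6 -2. ] op 56.8 g 64.0 q [-0.02  0.67  1.05  0.74  1.68 -0.32]
```

Request:
move_arm:
  delta_pos:
    - [0,0,0]
    - [0,0,0]
    - [0,0,0]
    - [0,0,0]
    - [0,0,0]
  rotation:
    - [0,-0.112,0]
    - [0,-0.112,0]
    - [0,-0.112,0]
    - [0,-0.112,0]
    - [0,-0.112,0]

```text
time: 41.32
position: [638.7, 212.3, 104.7]
tool_rot: [-0.087, 0.597, 0.795, 0.064]
contact_force: [-0.8, -0.2, -1.5]
opening: 56.9
grasp_force: 63.9
```

Request:
move_arm:
  delta_pos:
    - [0,0,0]
    - [0,0,0]
    - [0,0,0]
    - [0,0,0]
    - [0,0,0]
  rotation:
    - [0,-0.112,0]
    - [0,-0.117,0]
    - [0,0,0.096]
    - [0,0,0.096]
    - [0,-0.112,0]

```text
time: 41.73
position: [638.7, 210.1, 104.0]
tool_rot: [0.043, 0.676, 0.735, -0.041]
contact_force: [-0.4, 0.4, -1.2]
opening: 57.1
grasp_force: 63.9
```

Request:
move_arm:
  delta_pos:
    - [0,0,0]
    - [0,0,0]
    - [0,0,0]
    - [0,0,0]
    - [0,0,0]
  rotation:
    - [0,-0.112,0]
    - [0,-0.112,0]
    - [0,-0.112,0]
    - [0,-0.112,0]
    - [0,-0.112,0]

```text
time: 42.15
position: [638.4, 213.1, 104.7]
tool_rot: [0.248, 0.634, 0.696, -0.226]
contact_force: [-1.0, -0.0, -0.9]
opening: 56.7
grasp_force: 64.0
```

Request:
move_arm:
  delta_pos:
    - [0,0,0]
    - [0,0,0]
    - [0,0,0]
    - [0,0,0]
  rotation:
    - [0,-0.109,0]
    - [0,0,0]
    - [0,0,0]
    - [0,0,0]

```text
time: 42.48
position: [639.1, 212.3, 105.3]
tool_rot: [0.282, 0.623, 0.683, -0.258]
contact_force: [0.0, -0.4, -0.8]
opening: 57.1
grasp_force: 64.0
```

Run:
```python
from h import *
st(); print(todo(607.8,61.5,100),todo(607.8,61.5,65.4)); f=look('wrist'); save(f,'r2.png')
W=cloud(f); s=bot.get_state(); p=s['position']
I=f['frame'].astype(int); m=(I[...,0]>I[...,1]+50)&(I[...,0]>I[...,2]+50)&near(f,W,p[0],p[1],90)
q=W[m]; q=q[~np.isnan(q[:,0])]; print(len(q),q.min(0),q.max(0))
r=rq(s['tool_rot']).as_matrix(); print(r.round(3).tolist())
```

```text
t 42.5 pos [639.1 212.3 105.3] psi 0.091 z [ 0.064 -0.704 -0.708] F [ 0.  -0.4 -0.8] op 57.1 g 64.0 q [ 0.53  0.81  0.83 -0.72  1.82  0.38]
[-100.5  -45.   107.8] [-76.  -45.  132.3]
12178 [608.26031636 224.29952774  73.69384338] [665.80979543 280.82431645 152.65136636]
[[-0.063, 0.996, 0.065], [0.705, 0.09, -0.704], [-0.707, 0.002, -0.708]]
```

Request:
move_arm:
  delta_pos:
    - [-25,-11.2,27]
    - [-25,-11.2,27]
    - [-25,-11.3,27]
    - [-25.5,-11.3,26.8]
    - [0,0,0]
  rotation:
    - [0,0,0]
    - [0,0,0]
    - [0,0,0]
    - [0,0,0]
    - [0,0,0]

```text
time: 42.95
position: [605.5, 54.7, 101.1]
tool_rot: [0.282, 0.625, 0.68, -0.26]
contact_force: [-0.2, 0.3, -1.1]
opening: 57.0
grasp_force: 64.4
```

Request:
move_arm:
  delta_pos:
    - [0,0,0]
    - [0,0,0]
    - [0,0,0]
  rotation:
    - [0,0,0]
    - [0,0,0]
    - [0,0,0]

```text
time: 43.2
position: [608.5, 62.5, 101.9]
tool_rot: [0.284, 0.623, 0.682, -0.257]
contact_force: [-0.2, -0.0, -1.5]
opening: 57.3
grasp_force: 64.4
```

```bash
cat >> h.py <<'E'
def inhand(f,colour):
    "largest plane of the held box face seen by the wrist camera"
    s=bot.get_state(); p=s['position']; W=cloud(f); I=f['frame'].astype(int); r,g,b=I[...,0],I[...,1],I[...,2]
    m=dict(red=(r>g+50)&(r>b+50),green=(g>r+30)&(g>b+30),blue=(b>r+40)&(b>g+25))[colour]&near(f,W,p[0],p[1],80)&(W[...,2]>p[2]-60)
    q=W[m]; rng=np.random.default_rng(0); best=None
    for _ in range(200):
        a=q[rng.choice(len(q),3)]; n=np.cross(a[1]-a[0],a[2]-a[0])
        if np.linalg.norm(n)<50: continue
        n/=np.linalg.norm(n); k=abs((q-a[0])@n)<1
        if best is None or k.sum()>best.sum(): best=k
    k=q[best]; n=np.linalg.svd(k-k.mean(0),full_matrices=False)[2][2]
    print(colour,len(q),len(k),'normal',n.round(3),'min',k.min(0).round(1),'max',k.max(0).round(1),'centre-TCP',((k.min(0)+k.max(0))/2-p).round(1))
E
python3 - <<'E'
from h import *
st(); print(todo(607.8,61.5,65.4)); f=look('wrist'); inhand(f,'red')
E
```

```text
t 43.2 pos [608.5  62.5 101.9] psi 0.092 z [ 0.067 -0.704 -0.707] F [-0.2 -0.  -1.5] op 57.3 g 64.4 q [ 0.36  0.54  1.25 -0.75  1.6   0.34]
[25.2 -0.9 26.5]
red 12177 10511 normal [ 0.088 -0.996 -0.001] min [578.   76.9  70.8] max [634.6  83.6 147.3] centre-TCP [-2.1 17.4  7.5]
```

Request:
move_arm:
  delta_pos:
    - [11,0,11]
    - [11,0,11]
    - [0,0,0]
    - [0,0,0]
  rotation:
    - [0,0,0]
    - [0,0,0]
    - [0,0,0]
    - [0,0,0]

```text
time: 43.58
position: [607.0, 62.2, 67.1]
tool_rot: [0.283, 0.622, 0.683, -0.26]
contact_force: [0.5, 0.0, -1.2]
opening: 56.7
grasp_force: 64.7
```

Request:
move_arm:
  delta_pos:
    - [1,0,1]
    - [1,0,1]
    - [0.6,0,0.6]
    - [0,0,0]
    - [0,0,0]
  rotation:
    - [0,0,0]
    - [0,0,0]
    - [0,0,0]
    - [0,0,0]
    - [0,0,0]

```text
time: 44.0
position: [607.7, 61.9, 66.2]
tool_rot: [0.284, 0.623, 0.682, -0.258]
contact_force: [-2.6, 0.6, 3.1]
opening: 56.9
grasp_force: 65.1
```

Request:
move_arm:
  delta_pos:
    - [0.4,0,0.4]
    - [0,0,0]
  rotation:
    - [0,0,0]
    - [0,0,0]

```text
time: 44.17
position: [607.8, 61.9, 66.2]
tool_rot: [0.284, 0.623, 0.682, -0.258]
contact_force: [-3.5, 1.9, 6.5]
opening: 56.9
grasp_force: 65.5
```

Request:
move_arm:
  delta_pos:
    - [0,0,0]
    - [0,0,0]
    - [0,0,0]
    - [0,0,-10]
    - [0,0,-30]
  rotation:
    - [0,0,0]
    - [0,0,0]
    - [0,0,0]
    - [0,0,0]
    - [0,0,0]
  jaw: 74

```text
time: 44.58
position: [603.6, 88.0, 90.7]
tool_rot: [0.282, 0.622, 0.682, -0.262]
contact_force: [-0.5, -0.2, -1.5]
opening: 74.0
grasp_force: 0.0
```

Request:
move_arm:
  delta_pos:
    - [0,0,-40]
    - [-20,0,-35]
    - [-20,0,-35]
    - [0,0,0]
    - [0,0,0]
  rotation:
    - [0,0,0]
    - [0,0,0]
    - [0,0,0]
    - [0,0,0]
    - [0,0,0]

```text
time: 45.0
position: [601.5, 141.2, 203.4]
tool_rot: [0.285, 0.623, 0.682, -0.255]
contact_force: [0.1, -0.1, -0.7]
opening: 73.5
grasp_force: 0.0
```

```bash
cat >> h.py <<'E'
def standing(f,c=(611.4,22.1),a=.0925):
    "points above the plate, in caddy axes, per colour"
    W=cloud(f); I=f['frame'].astype(int); r,g,b=I[...,0],I[...,1],I[...,2]; d=W[...,:2]-np.array(c); x=d@[np.cos(a),np.sin(a)]; y=d@[-np.sin(a),np.cos(a)]; Z=W[...,2]
    for n,m in dict(red=(r>g+50)&(r>b+50),green=(g>r+30)&(g>b+30),blue=(b>r+40)&(b>g+25)).items():
        m=m&(abs(x)<62)&(abs(y)<97)&(Z>50)&~((abs(y)<12)&(n=='blue'))
        t=m&(Z>105)&(Z<130)
        if t.sum()>30: print(n,'top',t.sum(),'x',np.percentile(x[t],[2,98]).round(1),'y',np.percentile(y[t],[2,98]).round(1),'z',np.percentile(Z[t],[50,98]).round(1))
E
python3 - <<'E'
from h import *
st(); f=look('wrist'); standing(f); boxes(f); t=look('top'); standing(t); boxes(t); standing(look('scene'))
E
```

```text
t 45.0 pos [601.5 141.2 203.4] psi 0.093 z [ 0.071 -0.703 -0.708] F [ 0.1 -0.1 -0.7] op 73.5 g 0.0 q [ 0.47  0.52  1.06 -0.75  1.82  0.28]
red top 1540 x [-27.9  26.9] y [37.5 59.3] z [116.5 119.2]
green [115, 152, 90, 60, 2919] cloud [ 392.3 -105.7] [161.8  95.7] 28.5
blue [287, 215, 36, 28, 848] cloud [ 614.9 -241.7] [57.  84.2] 8.3
red top 137 x [-27.   26.8] y [35.4 59.7] z [119.1 122. ]
red top 81 x [-22.8  31.2] y [36.2 60.1] z [117.5 120.3]
```

Red stands upright on the plate. Blue is next; I keep the lean and move across.

Request:
move_arm:
  delta_pos:
    - [-27.9,-2,27.8]
    - [-27.9,-2,27.8]
    - [-27.9,-2,27.8]
    - [-27.9,-2,27.8]
    - [-27.9,-2,27.8]
  rotation:
    - [0,0,0]
    - [0,0,0]
    - [0,0,0]
    - [0,0,0]
    - [0,0,0]
  jaw: 85

```text
time: 45.57
position: [607.8, -59.6, 198.6]
tool_rot: [0.283, 0.622, 0.683, -0.26]
contact_force: [0.3, 0.3, -0.0]
opening: 85.3
grasp_force: 0.0
```

Request:
move_arm:
  delta_pos:
    - [-27.9,-2,27.8]
    - [-27.9,-2,27.8]
    - [-27.9,-2,27.8]
    - [-27.9,-2,27.8]
    - [-27.9,-2,27.8]
  rotation:
    - [0,0,0]
    - [0,0,0]
    - [0,0,0]
    - [0,0,0]
    - [-0.037,0,-0.037]

```text
time: 45.98
position: [616.2, -256.6, 199.0]
tool_rot: [0.289, 0.604, 0.699, -0.252]
contact_force: [1.9, -0.4, 0.1]
opening: 85.3
grasp_force: 0.0
```

Request:
move_arm:
  delta_pos:
    - [0,0,0]
    - [0,0,0]
    - [0,0,0]
    - [0,0,0]
  rotation:
    - [0,0,0]
    - [0,0,0]
    - [0,0,0]
    - [0,0,0]

```text
time: 46.32
position: [616.9, -253.2, 200.2]
tool_rot: [0.29, 0.604, 0.699, -0.251]
contact_force: [1.3, 0.7, 0.2]
opening: 85.2
grasp_force: 0.0
```

Run:
```python
from h import *
st(); f=look('wrist'); boxes(f); print(todo(617.1,-252.4,60)); print(rq(bot.get_state()['tool_rot']).as_matrix().round(3).tolist())
```

```text
t 46.3 pos [ 616.9 -253.2  200.2] psi 0.145 z [ 0.102 -0.701 -0.706] F [1.3 0.7 0.2] op 85.2 g 0.0 q [-0.16  0.3   1.35 -0.78  1.3  -0.16]
blue [277, 0, 84, 70, 2553] cloud [ 616.5 -256.7] [57.5 57.7] 8.0
[99.8  0.1 98.8]
[[-0.103, 0.989, 0.103], [0.699, 0.145, -0.701], [-0.708, -0.0, -0.706]]
```

Request:
move_arm:
  delta_pos:
    - [25,0,25]
    - [25,0,25]
    - [25,0,25]
    - [25,0,25]
    - [0,0,0]
  rotation:
    - [0,0,0]
    - [0,0,0]
    - [0,0,0]
    - [0,0,0]
    - [0,0,0]

```text
time: 46.78
position: [612.9, -252.3, 50.2]
tool_rot: [0.284, 0.603, 0.701, -0.254]
contact_force: [-1.1, 1.0, -2.4]
opening: 85.0
grasp_force: 0.0
```

Request:
move_arm:
  delta_pos:
    - [0,0,0]
    - [0,0,0]
    - [0,0,0]
  rotation:
    - [0,0,0]
    - [0,0,0]
    - [0,0,0]

```text
time: 47.03
position: [618.8, -254.6, 63.5]
tool_rot: [0.293, 0.605, 0.698, -0.25]
contact_force: [-0.2, -0.6, 0.6]
opening: 85.0
grasp_force: 0.0
```

Run:
```python
from h import *
st(); f=look('wrist'); boxes(f); print(todo(616.9,-253.9,8)); save(f,'b1.png')
```

```text
t 47.0 pos [ 618.8 -254.6   63.5] psi 0.145 z [ 0.106 -0.702 -0.704] F [-0.2 -0.6  0.6] op 85.0 g 0.0 q [-0.16  0.46  1.44 -0.85  1.12  0.04]
green [470, 250, 83, 42, 768] cloud [ 812.9 -376.4] [113.5   3.3] 90.0
blue [244, 90, 141, 126, 12055] cloud [ 614.4 -241.8] [57.7 84.8] 7.7
[40.  -1.9 38.2]
```

Request:
move_arm:
  delta_pos:
    - [20,-1,19]
    - [14,-0.8,13]
    - [6,0,5]
    - [0,0,0]
    - [0,0,0]
  rotation:
    - [0,0,0]
    - [0,0,0]
    - [0,0,0]
    - [0,0,0]
    - [0,0,0]

```text
time: 47.5
position: [615.6, -253.1, 6.8]
tool_rot: [0.291, 0.604, 0.698, -0.251]
contact_force: [1.1, -0.1, 1.0]
opening: 85.1
grasp_force: 0.0
```

Request:
move_arm:
  delta_pos:
    - [0,0,0]
    - [0,0,0]
  rotation:
    - [0,0,0]
    - [0,0,0]

```text
time: 47.67
position: [615.9, -253.2, 7.4]
tool_rot: [0.291, 0.605, 0.698, -0.25]
contact_force: [0.6, -0.1, -0.5]
opening: 85.1
grasp_force: 0.0
```

Run:
```python
from h import *
st(); print(todo(616.6,-252.2,8))
```

```text
t 47.7 pos [ 615.9 -253.2    7.4] psi 0.144 z [ 0.104 -0.702 -0.705] F [ 0.6 -0.1 -0.5] op 85.1 g 0.0 q [-0.16  0.54  1.46 -0.89  1.06  0.12]
[ 0.2  0.8 -1.1]
```

Good. Close and lift.

Request:
move_arm:
  delta_pos:
    - [0,0.5,-0.8]
    - [0,0,0]
    - [0,0,0]
    - [0,0,0]
    - [0,0,0]
  rotation:
    - [0,0,0]
    - [0,0,0]
    - [0,0,0]
    - [0,0,0]
    - [0,0,0]
  jaw: 45

```text
time: 48.08
position: [615.9, -252.3, 6.9]
tool_rot: [0.291, 0.604, 0.698, -0.251]
contact_force: [-0.6, 2.9, 5.4]
opening: 57.1
grasp_force: 64.7
```

Request:
move_arm:
  delta_pos:
    - [0,0,0]
    - [-10,0,-10]
    - [-20,0,-20]
    - [-20,0,-20]
    - [-25,0,-25]
  rotation:
    - [0,0,0]
    - [0,0,0]
    - [0,0,0]
    - [0,0,0]
    - [0,0,0]

```text
time: 48.5
position: [613.8, -251.9, 111.2]
tool_rot: [0.288, 0.604, 0.699, -0.252]
contact_force: [0.5, 0.3, -1.9]
opening: 57.0
grasp_force: 64.0
```

Request:
move_arm:
  delta_pos:
    - [-15,0,-15]
    - [0,0,0]
    - [0,0,0]
  rotation:
    - [0,0,0]
    - [0,0,0]
    - [0,0,0]

```text
time: 48.75
position: [615.5, -252.1, 135.0]
tool_rot: [0.291, 0.605, 0.698, -0.25]
contact_force: [-0.3, 0.0, -1.5]
opening: 57.0
grasp_force: 64.1
```

Run:
```python
from h import *
st(); f=look('wrist'); inhand(f,'blue')
```

```text
t 48.8 pos [ 615.5 -252.1  135. ] psi 0.144 z [ 0.104 -0.701 -0.705] F [-0.3  0.  -1.5] op 57.0 g 64.1 q [-0.16  0.36  1.42 -0.81  1.21 -0.06]
blue 13379 7907 normal [ 0.145 -0.989  0.006] min [ 579.7 -208.1  129.6] max [ 635.6 -198.2  155.1] centre-TCP [-7.  48.8  9.6]
```

Request:
move_arm:
  delta_pos:
    - [0,0,0]
    - [0,0,0]
    - [0,0,0]
    - [0,0,0]
    - [0,0,0]
  rotation:
    - [0,0.112,0]
    - [0,0.112,0]
    - [0,0.112,0]
    - [0,0.112,0]
    - [0,0.112,0]

```text
time: 49.22
position: [614.7, -251.4, 131.6]
tool_rot: [0.083, 0.65, 0.752, -0.072]
contact_force: [-0.2, 0.1, -0.6]
opening: 57.1
grasp_force: 63.9
```

Request:
move_arm:
  delta_pos:
    - [0,0,0]
    - [0,0,0]
    - [0,0,0]
    - [0,0,0]
    - [0,0,0]
  rotation:
    - [0,0.112,0]
    - [0,0.112,0]
    - [0,0,0.052]
    - [0,0.112,0]
    - [0,0.112,0]

```text
time: 49.63
position: [614.7, -250.9, 131.5]
tool_rot: [-0.084, 0.669, 0.735, 0.076]
contact_force: [0.2, 0.1, -0.8]
opening: 57.2
grasp_force: 64.1
```

Request:
move_arm:
  delta_pos:
    - [0,0,0]
    - [0,0,0]
    - [0,0,0]
    - [0,0,0]
    - [0,0,0]
  rotation:
    - [0,0.113,0]
    - [0,0.113,0]
    - [0,0.113,0]
    - [0,0.113,0]
    - [0,0.113,0]

```text
time: 50.05
position: [614.4, -252.4, 131.4]
tool_rot: [-0.286, 0.622, 0.681, 0.26]
contact_force: [0.6, -0.4, -0.0]
opening: 56.9
grasp_force: 64.2
```

Request:
move_arm:
  delta_pos:
    - [0,0,0]
    - [0,0,0]
    - [0,0,0]
    - [0,0,0]
  rotation:
    - [0,0,0]
    - [0,0,0]
    - [0,0,0]
    - [0,0,0]

```text
time: 50.38
position: [615.7, -251.3, 134.7]
tool_rot: [-0.281, 0.622, 0.684, 0.257]
contact_force: [0.0, 0.1, -0.6]
opening: 56.8
grasp_force: 64.2
```

Run:
```python
from h import *
st(); f=look('wrist'); inhand(f,'blue'); print(todo(613.6,-1.7,110),rq(bot.get_state()['tool_rot']).as_matrix().round(3).tolist())
```

```text
t 50.4 pos [ 615.7 -251.3  134.7] psi 0.094 z [-0.064  0.702 -0.71 ] F [ 0.   0.1 -0.6] op 56.8 g 64.2 q [-0.66  0.9   0.64  0.64  2.1  -0.57]
blue 13307 8043 normal [-0.005  0.001  1.   ] min [ 586.7 -273.5  184.2] max [ 644.3 -243.8  186.5] centre-TCP [-0.3 -7.4 50.2]
[158.7  21.1 193. ] [[-0.068, 0.996, -0.064], [0.706, 0.094, 0.702], [0.705, 0.003, -0.71]]
```

Request:
move_arm:
  delta_pos:
    - [22.7,3,27.6]
    - [22.7,3,27.6]
    - [22.7,3,27.6]
    - [22.7,3,27.6]
    - [22.7,3,27.6]
  rotation:
    - [0,0,0]
    - [0,0,0]
    - [0,0,0]
    - [0,0,0]
    - [0,0,0]

```text
time: 50.85
position: [613.6, -71.3, 117.4]
tool_rot: [-0.281, 0.622, 0.684, 0.258]
contact_force: [0.9, -0.1, -0.1]
opening: 56.8
grasp_force: 64.4
```

Request:
move_arm:
  delta_pos:
    - [22.7,3,27.6]
    - [22.5,3,27.4]
    - [0,0,0]
    - [0,0,0]
    - [0,0,0]
  rotation:
    - [0,0,0]
    - [0,0,0]
    - [0,0,0]
    - [0,0,0]
    - [0,0,0]

```text
time: 51.27
position: [613.4, -2.5, 110.2]
tool_rot: [-0.281, 0.622, 0.684, 0.258]
contact_force: [-0.2, -0.5, -1.4]
opening: 57.2
grasp_force: 64.3
```

Run:
```python
from h import *
st(); f=look('wrist'); inhand(f,'blue'); print(todo(613.6,-1.2,72))
```

```text
t 51.3 pos [613.4  -2.5 110.2] psi 0.093 z [-0.064  0.703 -0.708] F [-0.2 -0.5 -1.4] op 57.2 g 64.3 q [-0.36  0.58  1.18  0.7   1.75 -0.46]
blue 13591 7681 normal [-0.    -0.035  0.999] min [584.5 -24.9 159.1] max [642.2   4.5 162.4] centre-TCP [-0.2 -7.  50.8]
[-25.4   0.1  28.3]
```

Request:
move_arm:
  delta_pos:
    - [-13,0,13.2]
    - [-13,0,13.2]
    - [0,0,0]
    - [0,0,0]
  rotation:
    - [0,0,0]
    - [0,0,0]
    - [0,0,0]
    - [0,0,0]

```text
time: 51.65
position: [612.2, -2.7, 69.1]
tool_rot: [-0.284, 0.623, 0.682, 0.257]
contact_force: [-0.2, 0.7, 0.1]
opening: 57.2
grasp_force: 64.5
```

Request:
move_arm:
  delta_pos:
    - [-1,0,1]
    - [-1,0,1]
    - [-0.5,0,0.5]
    - [0,0,0]
    - [0,0,0]
  rotation:
    - [0,0,0]
    - [0,0,0]
    - [0,0,0]
    - [0,0,0]
    - [0,0,0]

```text
time: 52.07
position: [613.2, -2.2, 68.3]
tool_rot: [-0.283, 0.622, 0.683, 0.258]
contact_force: [0.2, -0.1, 0.8]
opening: 56.8
grasp_force: 64.5
```

Request:
move_arm:
  delta_pos:
    - [-0.4,0,0.4]
    - [-0.4,0,0.4]
    - [-0.4,0,0.4]
    - [0,0,0]
    - [0,0,0]
  rotation:
    - [0,0,0]
    - [0,0,0]
    - [0,0,0]
    - [0,0,0]
    - [0,0,0]

```text
time: 52.48
position: [613.3, -2.2, 67.2]
tool_rot: [-0.283, 0.622, 0.683, 0.258]
contact_force: [-2.1, -0.3, 3.3]
opening: 57.3
grasp_force: 64.9
```

Request:
move_arm:
  delta_pos:
    - [-0.3,0,0.3]
    - [0,0,0]
  rotation:
    - [0,0,0]
    - [0,0,0]

```text
time: 52.65
position: [613.3, -2.2, 67.3]
tool_rot: [-0.283, 0.622, 0.683, 0.258]
contact_force: [-2.6, -1.3, 6.6]
opening: 57.0
grasp_force: 65.3
```

Request:
move_arm:
  delta_pos:
    - [0,0,0]
    - [0,0,0]
    - [0,0,0]
    - [0,0,-10]
    - [0,0,-30]
  rotation:
    - [0,0,0]
    - [0,0,0]
    - [0,0,0]
    - [0,0,0]
    - [0,0,0]
  jaw: 74

```text
time: 53.07
position: [613.9, -28.3, 91.6]
tool_rot: [-0.286, 0.622, 0.682, 0.256]
contact_force: [-0.1, -0.8, -0.7]
opening: 73.9
grasp_force: 0.0
```

Request:
move_arm:
  delta_pos:
    - [0,0,-40]
    - [20,0,-35]
    - [20,0,-35]
    - [0,0,0]
    - [0,0,0]
  rotation:
    - [0,0,0]
    - [0,0,0]
    - [0,0,0]
    - [0,0,0]
    - [0,0,0]

```text
time: 53.48
position: [621.2, -81.3, 204.1]
tool_rot: [-0.279, 0.622, 0.684, 0.259]
contact_force: [-0.5, 0.5, -1.4]
opening: 73.6
grasp_force: 0.0
```

Run:
```python
from h import *
import pickle
st(); f=look('wrist'); standing(f); t=look('top'); standing(t); save(t,'top2.png')
boxes(pickle.load(open('cad.pkl','rb')))
W=cloud(t); I=t['frame'].astype(int); m=(I[...,1]>I[...,0]+25)&(I[...,1]>I[...,2]+25)&near(t,W,428,-84,75); print('green now',rect(t,m,26))
```

```text
t 53.5 pos [621.2 -81.3 204.1] psi 0.091 z [-0.059  0.702 -0.71 ] F [-0.5  0.5 -1.4] op 73.6 g 0.0 q [-0.46  0.59  0.96  0.71  1.96 -0.4 ]
red top 1231 x [-28.   26.9] y [31.6 56.7] z [117.6 119.4]
blue top 1979 x [-28.   26.3] y [-45.  -20.2] z [118.1 119.6]
red top 140 x [-27.  27.] y [35.4 59.9] z [119.2 122.5]
blue top 189 x [-28.2  26.2] y [-40.9 -17.3] z [119.  122.5]
red [612, 324, 28, 47, 1051] cloud [651.  172.3] [60.2 25.2] 20.0
green [412, 66, 43, 29, 926] cloud [ 346.1 -160.2] [21.8 44.1] 16.4
green [437, 138, 87, 53, 2744] cloud [427.1 -88.5] [57.5 84.2] 5.6
blue [225, 123, 177, 104, 2188] cloud [0. 0.] [0. 0.] 0.0
blue [289, 269, 68, 48, 3092] cloud [ 613.9 -244.5] [58.2 83.6] 7.7
green now (array([444.8, -45.8,  17.5,   9.8]), -0.239)
```

Request:
move_arm:
  delta_pos:
    - [0,0,0]
    - [0,0,0]
    - [0,0,0]
    - [0,0,0]
    - [0,0,0]
  rotation:
    - [0,-0.116,0]
    - [0,-0.116,0]
    - [0,-0.116,0]
    - [0,-0.116,0]
    - [0,-0.116,0]
  jaw: 85

```text
time: 54.0
position: [619.9, -79.8, 199.5]
tool_rot: [-0.074, 0.67, 0.735, 0.067]
contact_force: [0.4, -0.1, -0.1]
opening: 84.8
grasp_force: 0.0
```

Request:
move_arm:
  delta_pos:
    - [0,0,0]
    - [0,0,0]
    - [0,-40,0]
    - [0,-40,0]
    - [0,-40,0]
  rotation:
    - [0,-0.116,0]
    - [0,-0.09,0]
    - [0,0,-0.007]
    - [0,0,0]
    - [0,0,0]

```text
time: 54.42
position: [498.6, -90.2, 197.5]
tool_rot: [-0.002, 0.67, 0.742, -0.001]
contact_force: [-0.9, 0.0, 1.2]
opening: 85.0
grasp_force: 0.0
```

Request:
move_arm:
  delta_pos:
    - [0,-40,0]
    - [0,-35,0]
    - [0,0,0]
    - [0,0,0]
    - [0,0,0]
  rotation:
    - [0,0,0]
    - [0,0,0]
    - [0,0,0]
    - [0,0,0]
    - [0,0,0]

```text
time: 54.83
position: [426.4, -98.5, 199.9]
tool_rot: [-0.0, 0.671, 0.741, -0.0]
contact_force: [1.0, 0.5, 0.4]
opening: 84.6
grasp_force: 0.0
```

Run:
```python
from h import *
st(); f=look('wrist'); boxes(f); t=look('top')
W=cloud(t); I=t['frame'].astype(int); m=(I[...,1]>I[...,0]+25)&(I[...,1]>I[...,2]+25)&near(t,W,428,-84,110); print('green now',rect(t,m,26))
```

```text
t 54.8 pos [426.4 -98.5 199.9] psi 0.099 z [-0.  0. -1.] F [1.  0.5 0.4] op 84.6 g 0.0 q [-0.31 -0.19  1.69  0.    1.64 -0.41]
green [292, 127, 59, 83, 3059] cloud [427.4 -87.3] [57.3 83.1] 5.9
green [224, 209, 29, 41, 780] cloud [ 346.1 -160.4] [22.1 43.8] 16.6
green now (array([ 339.5, -144.5,    2.6,    0. ]), -1.563)
```

Request:
move_arm:
  delta_pos:
    - [0,2.7,0]
    - [0,0,0]
    - [0,0,0]
    - [0,0,0]
    - [0,0,0]
  rotation:
    - [0,-0.122,0]
    - [0,-0.122,0]
    - [0,-0.122,0]
    - [0,-0.122,0]
    - [0,-0.123,0]

```text
time: 55.35
position: [430.3, -97.8, 201.3]
tool_rot: [0.226, 0.639, 0.707, -0.203]
contact_force: [0.3, -0.6, -0.6]
opening: 85.1
grasp_force: 0.0
```

Request:
move_arm:
  delta_pos:
    - [19,0,26]
    - [18.7,0,26.6]
    - [18.7,0,26.6]
    - [18.7,0,26.6]
    - [0,0,0]
  rotation:
    - [0,0,0]
    - [0,0,0]
    - [0,0,0]
    - [0,0,0]
    - [0,0,0]

```text
time: 55.77
position: [425.6, -97.1, 64.0]
tool_rot: [0.219, 0.639, 0.708, -0.205]
contact_force: [-1.1, -0.8, -1.7]
opening: 84.9
grasp_force: 0.0
```

Request:
move_arm:
  delta_pos:
    - [0,0,0]
    - [0,0,0]
    - [0,0,0]
  rotation:
    - [0,0,0]
    - [0,0,0]
    - [0,0,0]

```text
time: 56.02
position: [430.6, -97.6, 73.1]
tool_rot: [0.225, 0.64, 0.706, -0.201]
contact_force: [0.8, 0.6, 0.8]
opening: 85.1
grasp_force: 0.0
```

Run:
```python
from h import *
st(); f=look('wrist'); boxes(f); print(todo(428.9,-96.1,6)); print(rq(bot.get_state()['tool_rot']).as_matrix().round(3).tolist())
```

```text
t 56.0 pos [430.6 -97.6  73.1] psi 0.099 z [ 0.061 -0.571 -0.819] F [0.8 0.6 0.8] op 85.1 g 0.0 q [ 0.06 -0.06  1.95 -0.64  1.29  0.16]
green [563, 0, 77, 117, 2092] cloud [547.2  -5.9] [1.2 2.6] 44.1
green [253, 85, 124, 132, 10604] cloud [427.2 -86. ] [57.5 85.6] 5.9
green [163, 214, 57, 37, 1046] cloud [ 346.3 -160.2] [22.6 45.1] 15.4
[39.8 -1.7 53.8]
[[-0.079, 0.995, 0.061], [0.815, 0.099, -0.571], [-0.574, 0.005, -0.819]]
```

Request:
move_arm:
  delta_pos:
    - [18,-1,24]
    - [14,-1,18]
    - [8,0,10.5]
    - [0,0,0]
    - [0,0,0]
  rotation:
    - [0,0,0]
    - [0,0,0]
    - [0,0,0]
    - [0,0,0]
    - [0,0,0]

```text
time: 56.48
position: [427.3, -95.3, 5.8]
tool_rot: [0.224, 0.64, 0.707, -0.202]
contact_force: [-0.1, -0.4, -0.2]
opening: 84.9
grasp_force: 0.0
```

Request:
move_arm:
  delta_pos:
    - [0,0,0]
    - [0,0,0]
  rotation:
    - [0,0,0]
    - [0,0,0]

```text
time: 56.65
position: [428.0, -95.2, 6.5]
tool_rot: [0.224, 0.64, 0.706, -0.201]
contact_force: [-0.1, -0.6, -0.1]
opening: 84.8
grasp_force: 0.0
```

Run:
```python
from h import *
st(); print(todo(428.7,-95.3,6))
```

```text
t 56.6 pos [428.  -95.2   6.5] psi 0.099 z [ 0.06  -0.571 -0.819] F [-0.1 -0.6 -0.1] op 84.8 g 0.0 q [ 0.07  0.07  1.98 -0.67  1.16  0.27]
[0.2 0.7 0.5]
```

Request:
move_arm:
  delta_pos:
    - [0,0,0]
    - [0,0,0]
    - [0,0,0]
    - [0,0,0]
    - [0,0,0]
  rotation:
    - [0,0,0]
    - [0,0,0]
    - [0,0,0]
    - [0,0,0]
    - [0,0,0]
  jaw: 45

```text
time: 57.07
position: [427.4, -95.2, 5.7]
tool_rot: [0.224, 0.64, 0.707, -0.201]
contact_force: [-0.7, 1.9, 6.0]
opening: 56.7
grasp_force: 64.3
```

Request:
move_arm:
  delta_pos:
    - [0,0,0]
    - [-9,0,-12]
    - [-18,0,-26]
    - [-18,0,-26]
    - [-18,0,-26]
  rotation:
    - [0,0,0]
    - [0,0,0]
    - [0,0,0]
    - [0,0,0]
    - [0,0,0]

```text
time: 57.48
position: [426.0, -95.2, 115.5]
tool_rot: [0.223, 0.64, 0.707, -0.202]
contact_force: [0.9, 0.7, -0.5]
opening: 56.7
grasp_force: 64.0
```

Request:
move_arm:
  delta_pos:
    - [-18,0,-26]
    - [0,0,0]
    - [0,0,0]
  rotation:
    - [0,0,0]
    - [0,0,0]
    - [0,0,0]

```text
time: 57.73
position: [427.4, -94.9, 147.9]
tool_rot: [0.225, 0.641, 0.706, -0.2]
contact_force: [-0.3, 0.7, -1.6]
opening: 56.9
grasp_force: 64.1
```

Run:
```python
from h import *
st(); f=look('wrist'); inhand(f,'green')
```

```text
t 57.7 pos [427.4 -94.9 147.9] psi 0.099 z [ 0.061 -0.571 -0.819] F [-0.3  0.7 -1.6] op 56.9 g 64.1 q [ 0.07 -0.18  1.89 -0.62  1.43  0.06]
green 14778 7941 normal [-0.004  0.002  1.   ] min [ 394.6 -129.5  167.3] max [456.8 -43.1 169.8] centre-TCP [-0.8  8.7 22.5]
```

Request:
move_arm:
  delta_pos:
    - [0,0,0]
    - [0,0,0]
    - [0,0,0]
    - [0,0,0]
    - [0,0,0]
  rotation:
    - [0,0.112,0]
    - [0,0.112,0]
    - [0,0.112,0]
    - [0,0.112,0]
    - [0,0.112,0]

```text
time: 58.2
position: [426.2, -94.7, 145.1]
tool_rot: [0.017, 0.671, 0.741, -0.015]
contact_force: [0.5, -0.6, -1.5]
opening: 57.0
grasp_force: 64.0
```

Request:
move_arm:
  delta_pos:
    - [0,38,0]
    - [0,38,0]
    - [0,38,0]
    - [0,38,0]
    - [0,38,0]
  rotation:
    - [0,0.112,0]
    - [0,0.112,0]
    - [0,0.112,0]
    - [0,0.112,0]
    - [0,0.112,0]

```text
time: 58.62
position: [616.7, -76.4, 144.3]
tool_rot: [-0.189, 0.65, 0.716, 0.17]
contact_force: [0.7, 0.4, -0.4]
opening: 57.0
grasp_force: 64.1
```

Request:
move_arm:
  delta_pos:
    - [0,0,0]
    - [0,0,0]
    - [0,0,0]
    - [0,0,0]
    - [0,0,0]
  rotation:
    - [0,0.112,0]
    - [0,0.113,0]
    - [0,0.113,0]
    - [0,0.113,0]
    - [0,0,0.006]

```text
time: 59.03
position: [613.6, -77.5, 139.2]
tool_rot: [-0.349, 0.599, 0.651, 0.309]
contact_force: [-1.1, 0.9, -2.8]
opening: 56.8
grasp_force: 64.3
```

Request:
move_arm:
  delta_pos:
    - [0,0,0]
    - [0,0,0]
    - [0,0,0]
  rotation:
    - [0,0,0]
    - [0,0,0]
    - [0,0,0]

```text
time: 59.28
position: [616.0, -75.5, 147.4]
tool_rot: [-0.342, 0.597, 0.657, 0.308]
contact_force: [0.6, -0.1, -0.8]
opening: 57.2
grasp_force: 64.2
```

Run:
```python
from h import *
st(); f=look('wrist'); inhand(f,'green'); print(todo(617.3,-41.4,110)); standing(f); print(rq(bot.get_state()['tool_rot']).as_matrix().round(3).tolist())
```

```text
t 59.3 pos [616.  -75.5 147.4] psi 0.097 z [-0.081  0.813 -0.576] F [ 0.6 -0.1 -0.8] op 57.2 g 64.2 q [-0.5   0.7   1.    0.82  1.96 -0.47]
green 14840 7882 normal [ 0.099 -0.995  0.008] min [589.2 -99.5 115.5] max [645.3 -91.9 199.5] centre-TCP [  1.3 -20.2   9.8]
[-11.4   4.7  49.4]
red top 1562 x [-27.9  27. ] y [31.4 55.1] z [116.7 119.2]
blue top 313 x [-27.3  25.7] y [-24.3 -19.9] z [118.3 119.5]
[[-0.054, 0.995, -0.08], [0.574, 0.097, 0.813], [0.817, -0.002, -0.576]]
```

Request:
move_arm:
  delta_pos:
    - [-5.7,1,24.7]
    - [-5.7,1,24.7]
    - [0,0,0]
    - [0,0,0]
    - [0,0,0]
  rotation:
    - [0,0,0]
    - [0,0,0]
    - [0,0,0]
    - [0,0,0]
    - [0,0,0]

```text
time: 59.75
position: [614.8, -42.5, 110.3]
tool_rot: [-0.342, 0.597, 0.657, 0.309]
contact_force: [0.7, -0.3, -0.5]
opening: 56.8
grasp_force: 64.3
```

Run:
```python
from h import *
st(); f=look('wrist'); inhand(f,'green'); print(todo(617.3,-41.4,70)); standing(f)
```

```text
t 59.8 pos [614.8 -42.5 110.3] psi 0.096 z [-0.08   0.814 -0.575] F [ 0.7 -0.3 -0.5] op 56.8 g 64.3 q [-0.46  0.7   1.08  0.82  1.88 -0.5 ]
green 14845 7892 normal [ 0.098 -0.995  0.006] min [588.1 -66.5  78.9] max [644.  -59.2 161.8] centre-TCP [  1.1 -20.    9.9]
[-32.4   2.6  24.3]
red top 2307 x [-28.   26.9] y [31.4 55.1] z [116.4 119.1]
green top 1132 x [-30.7  24.2] y [-86.1 -84.7] z [119.1 129.7]
blue top 498 x [-27.5  25.5] y [-24.1 -19.4] z [118.4 119.4]
```

Request:
move_arm:
  delta_pos:
    - [-15,1.2,10.5]
    - [-15,1.2,10.5]
    - [0,0,0]
    - [0,0,0]
    - [0,0,0]
  rotation:
    - [0,0,0]
    - [0,0,0]
    - [0,0,0]
    - [0,0,0]
    - [0,0,0]

```text
time: 60.22
position: [617.1, -42.7, 73.7]
tool_rot: [-0.342, 0.597, 0.656, 0.31]
contact_force: [-0.6, 0.9, -0.6]
opening: 56.8
grasp_force: 64.3
```

Request:
move_arm:
  delta_pos:
    - [-1.6,0,1.1]
    - [-1.2,0,0.8]
    - [-0.8,0,0.5]
    - [0,0,0]
    - [0,0,0]
  rotation:
    - [0,0,0]
    - [0,0,0]
    - [0,0,0]
    - [0,0,0]
    - [0,0,0]

```text
time: 60.63
position: [616.7, -42.4, 68.4]
tool_rot: [-0.343, 0.597, 0.656, 0.309]
contact_force: [-0.2, -0.5, 2.2]
opening: 57.0
grasp_force: 64.3
```

Request:
move_arm:
  delta_pos:
    - [-0.5,0,0.35]
    - [-0.5,0,0.35]
    - [0,0,0]
    - [0,0,0]
  rotation:
    - [0,0,0]
    - [0,0,0]
    - [0,0,0]
    - [0,0,0]

```text
time: 60.97
position: [616.7, -42.4, 68.3]
tool_rot: [-0.343, 0.597, 0.656, 0.31]
contact_force: [-2.8, -1.5, 9.0]
opening: 56.8
grasp_force: 65.1
```

Request:
move_arm:
  delta_pos:
    - [-0.4,0,0.3]
    - [0,0,0]
    - [0,0,0]
  rotation:
    - [0,0,0]
    - [0,0,0]
    - [0,0,0]

```text
time: 61.22
position: [616.7, -42.4, 68.3]
tool_rot: [-0.343, 0.596, 0.656, 0.31]
contact_force: [-3.9, -1.4, 10.8]
opening: 56.7
grasp_force: 65.3
```

Run:
```python
from h import *
st(); f=look('wrist'); inhand(f,'green'); standing(f); save(f,'g3.png')
W=cloud(f); I=f['frame'].astype(int); m=(I[...,1]>I[...,0]+30)&(I[...,1]>I[...,2]+30)&near(f,W,616,-49,45)&(W[...,2]>30); z=W[m][:,2]; print(np.percentile(z,[0,1,50,99,100]).round(1))
```

```text
t 61.2 pos [616.7 -42.4  68.3] psi 0.097 z [-0.08   0.816 -0.573] F [-3.9 -1.4 10.8] op 56.7 g 65.3 q [-0.45  0.76  1.08  0.81  1.84 -0.55]
green 14874 7899 normal [ 0.099 -0.995  0.002] min [589.9 -66.5  36.5] max [646.  -59.3 120. ] centre-TCP [  1.3 -20.5   9.9]
red top 3219 x [-27.7  26.8] y [31.3 54.2] z [115.1 118.9]
green top 10481 x [-28.2  25.7] y [-86.1 -61.9] z [118.1 119.5]
blue top 6813 x [-28.   26.1] y [-45.4 -21.5] z [117.8 119.3]
[ 36.5  39.5 116.8 119.6 121.2]
```

Request:
move_arm:
  delta_pos:
    - [0,0,0]
    - [0,0,0]
    - [0,0,0]
    - [0,0,-10]
    - [0,0,-30]
  rotation:
    - [0,0,0]
    - [0,0,0]
    - [0,0,0]
    - [0,0,0]
    - [0,0,0]
  jaw: 74

```text
time: 61.68
position: [618.2, -72.3, 86.4]
tool_rot: [-0.346, 0.597, 0.655, 0.308]
contact_force: [1.1, -0.5, -1.2]
opening: 74.2
grasp_force: 0.0
```

Request:
move_arm:
  delta_pos:
    - [0,0,-40]
    - [20,0,-35]
    - [25,0,-30]
    - [30,0,-20]
    - [30,0,-20]
  rotation:
    - [0,0,0]
    - [0,0,0]
    - [0,0,0]
    - [0,0,0]
    - [0,0,0]

```text
time: 62.1
position: [625.6, -134.4, 259.9]
tool_rot: [-0.343, 0.598, 0.655, 0.309]
contact_force: [1.4, -0.1, 0.7]
opening: 74.1
grasp_force: 0.0
```

Request:
move_arm:
  delta_pos:
    - [0,-35,-20]
    - [0,-35,-20]
    - [0,-35,0]
    - [0,0,0]
    - [0,0,0]
  rotation:
    - [0,-0.12,0]
    - [0,-0.12,0]
    - [0,-0.12,0]
    - [0,-0.12,0]
    - [0,0,0]

```text
time: 62.52
position: [523.9, -173.5, 287.9]
tool_rot: [-0.172, 0.654, 0.72, 0.157]
contact_force: [1.4, 0.2, 1.4]
opening: 74.0
grasp_force: 0.0
```

Request:
move_arm:
  delta_pos:
    - [0,0,0]
    - [0,0,0]
    - [0,0,0]
  rotation:
    - [0,0,0]
    - [0,0,0]
    - [0,0,0]

```text
time: 62.77
position: [525.0, -174.4, 281.8]
tool_rot: [-0.179, 0.654, 0.718, 0.159]
contact_force: [-0.9, -0.7, -0.1]
opening: 73.7
grasp_force: 0.0
```

Run:
```python
from h import *
st(); t=look('top'); s=look('scene'); standing(t); standing(s); save(s,'scene_end.png'); save(t,'top_end.png')
a=cv2.resize(cv2.imread('pics/top_end.png')[90:310,100:500],(800,440))[:290]; b=cv2.resize(cv2.imread('pics/scene_end.png')[160:360,200:520],None,fx=1.55,fy=1.55)
c=np.zeros((600,800,3),np.uint8); c[:290]=a; c[290:290+b.shape[0],:b.shape[1]]=b[:310]; cv2.imwrite('pics/end.png',c)
```

```text
t 62.8 pos [ 525.  -174.4  281.8] psi 0.095 z [-0.05   0.462 -0.885] F [-0.9 -0.7 -0.1] op 73.7 g 0.0 q [-0.57  0.32  1.06  0.42  2.04 -0.53]
red top 139 x [-26.6  27.5] y [35.4 59.8] z [119.  122.5]
green top 175 x [-27.7  26.1] y [-82.  -59.2] z [119.3 122.3]
blue top 188 x [-28.1  26.3] y [-41.  -17.6] z [119.3 122.2]
red top 76 x [-23.4  31.1] y [33.7 58.2] z [117.4 120.7]
green top 72 x [-21.9  29.8] y [-83.2 -59.8] z [118. 121.]
blue top 96 x [-23.2  30.8] y [-41.8 -17.8] z [117.7 121.7]
```

View pics/end.png

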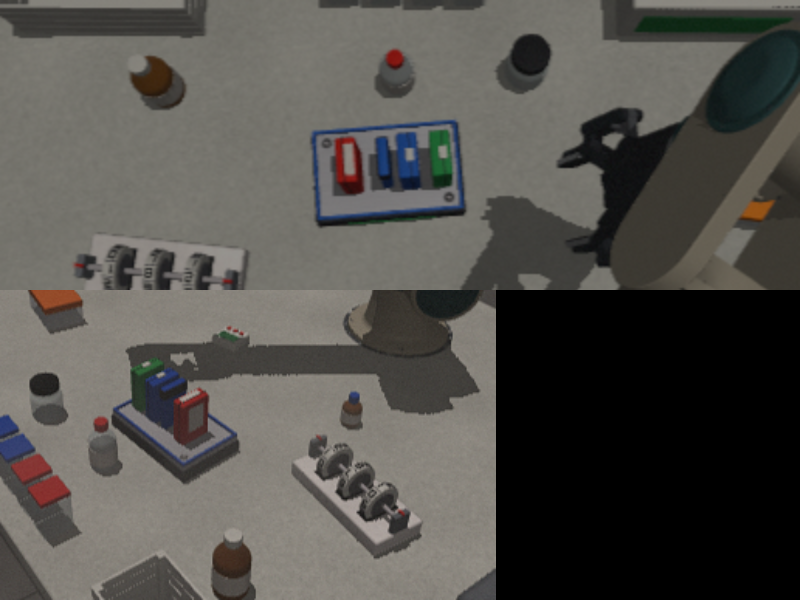

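The final composite shows the caddy on the dock with peg tips through both holes (326,143) and (449,197). Red (347,165), blue (408,160) and green (440,157) stand upright beside the fin, and the bystanders are where they were. Handing in.

```bash
python3 -c "
from station import bot
print(bot.job_done())"
```

```text
the job is handed in; nothing more can be done
None
```

The job is handed in: the caddy is seated on the dock pegs, the red, blue and green boxes stand upright on it (yellow was absent), and the code reads 1-8-2, each wheel within about 2° of the marks when last measured.

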